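# Pack the stack-nest totes for a delivery

### The arm

A 6-joint arm with a two-finger parallel gripper is mounted at the origin on a cart in front of the work surface, level with it; the furniture and walls round the work are solid. World frame = base frame: x ahead of the robot, y to its left, z up, the work surface at z = 0. Lengths are in m, angles in rad, forces in N, time in s.
With the tool pointing down it reaches from about 0.35 to 0.925 m from the base axis. Payload 6.4 kg.
Tool frame: the origin (TCP) lies midway between the tips of the shut fingers; the grasp point (between the pads) lies behind it (robot.pinch_z is the z of the grasp point in the tool frame, in m); z points along the fingers, y is the line along which they close (so a half turn about z gives the same grasp; the last joint's range is limited). The gripper opens to 85 mm and grips with 20 to 120 N. Pads are 22 mm wide; open, the fingers measure 114 mm over their backs; the gripper's body (76 mm by 85 mm) begins 54 mm behind the grasp point. The pads swing forward as they close: fully open they stand 13 mm farther back than shut.
Start: joints at [1.025, 0.245, 1.558, -0, 1.339, -0.174], TCP at [0.236, 0.606, 0.231] pointing down, gripper open.
Joint ranges: [-3.13, 3.13], [-1.02, 2.26], [0.13, 2.54], [-0.95, 4.09], [0.21, 2.88], [-2.74, 2.74]. Speed limits (rad/s): [2.57, 2.57, 3.14, 3.14, 3.14, 3.14].

### API

Orientations are given as a rotation vector (axis times angle).
In Python, from workcell import robot gives the robot as it stands. The module is installed in compiled form; this text tells all that it offers.
- The arm moves only by the tool apply_moves, never from a script. Its argument "increments" is a list of rows, each a list of 7 numbers: the turn, a rotation vector about the tool's x, y, z in degrees, then the shift along the tool's x, y, z in units of 50 mm (1.0 is 50 mm), then the opening, from 0 (shut) to 1 (fully open). In form: [[rx, ry, rz, x, y, z, grip], ...]. A call has 1 to 12 rows; each row shifts and turns the commanded pose from where the row before left it, along the tool's axes as they then stand; what a row does not reach is not made up. A row lasts 1/8 s, in which the tool goes at most 62.5 mm and 10.7 degrees, less where a joint would pass 70% of its speed; a pose out of reach is approached as far as the arm can. A call is refused whole if a number of a shift passes 1 or a number of a turn 10.7, either way. A call with a gripper value outside its range is refused whole. The fingers move at their own pace and stop on an object; the grip force is fixed at half the most. Time passes only in rows, so rows that do not move let the fingers close. It gives the time, the measured TCP pose, the force, the opening and the grip force at its end, in the units of the state.
- robot.state(): the state, without advancing time (a new reading comes with each control period).
- robot.grab_frame(name): name is "side" or "top" or "wrist"; returns a dict with "pixels" (420x560x3 uint8, blue, green, red), "fx", "fy", "cx", "cy" (pixels), "extrinsics" (4x4, takes a point from world to camera coordinates). Camera axes: x right, y up, looking along -z (the intrinsics and any distortion apply to the point x, -y, -z); pixel columns grow to the right and rows downward; lengths in m; the calibration is good to about 2 mm. The wrist camera is an equidistant fisheye: a pixel r from the principal point sees the ray r / f radians off the axis. A picture is of the moment at which its call begins. There is no depth.
- robot.finish_job(): hands the job in; it is judged then, once.
The state is a dict: "t": time; "q": joint angles; "dq": joint speeds; "joint_torque": joint torques, N m; "eef_pos": TCP position; "orientation": TCP orientation; "wrist_force": force on the tool from outside, world axes, zero at the start; "moment": the same for the moment, N m; "opening": finger opening in m; "grip_force": force on a finger pad.
Only numpy, scipy, OpenCV 4.12 (cv2) and the standard library are available. Lean on these libraries where they do the work, as an engineer would, in place of code of your own. Each camera call takes 0.05 s, during which the arm holds its last target. There are 200 camera calls.

### The job

The two empty totes stand nested, red inside blue, with a gift box left in the red one: first take the gift box out and stand it upright on the counter clear of both totes. Lift the red tote out and stand every green tin upright in the blue tote; then set the red tote on top of the blue one turned end for end, so that it stacks squarely on its rim instead of nesting down onto the tins, and have all the nougat bars that lie loose on the counter lying flat inside the red tote. Leave the honey jar, the tape roll and the green ribbon spool where they are.

Things in the scene. Friction and masses are not known exactly. Their poses are not given: they have to be found in the camera images.
- tote_lower: Blue open stack-nest tote, loose, 0.24 kg, 217 long (x, over ribs) x 148 wide (y, over grip pads) x 80 high; origin: centre of its underside, z up. Floor 3 thick, inside 164 x 108 at the floor, 184 x 128 at the rim; walls 3, leaning out 1:8. Two outside ribs (y = -32, +32) and a blank white label on the +x end, one rib (y = 0) on the -x end. Rib: solid z 8 to 48, out to |x| 102; open pocket above.
- tote_upper: Red tote, same shape and frame as the blue one. Like ends together, its rib feet drop into the blue one's rib pockets: it nests, 40 above it (underside to underside), as at the start. Turned end for end (yaw differs by pi) its rib feet stand on the blue one's end rims: it stacks 72 above it, underside 8 inside the rim, about 6 sideways play, 69 clear height over the blue floor.
- tote_upper_two_rib_end (a point): Point on the red tote's rim at its two-rib (+x) end, 96 along x from its origin and 80 up; a small white stripe marks it.
- tote_lower_two_rib_end (a point): The same point on the blue tote: 96 along its x from its origin, 80 up; white stripe.
- tote_upper_grip (a point): Grip pad of the red tote, at x 0, y +69, z 74 in its frame; a like pad is at y -69. Each is the thick upright middle of a long side's rim: 10 thick (|y| 64 to 74), 72 long, z 54 to 80, free on both sides; pinch it from above, firmly (about 40 N), fingers across the rim.
- gift_box: Blue chequered gift carton with a dark blue bow, 60 (x) x 80 (y, from -39 to +41) x 45 high, 70 with the bow on top (the bow cannot be gripped); 0.12 kg; origin at the centre of its underside, z up. At the start it stands in the red tote. Grasp it across x. The counter is free to the left of the totes (its edge is at y = 0.39) and to the right of them.
- tin_1: Green round sweet tin, 57 diameter x 60 high, 0.09 kg, origin at the centre of its underside, z up. One or both tins are there.
- tin_2: Green round sweet tin like tin_1; may be absent.
- bar_1: Nougat bar in a pale wrapper lying on the counter, 26 (x) x 88 (y; 100 over the wrapper ends) x 19 high, 0.055 kg, origin at the centre of its underside. Grasp it across x. Two or three bars lie loose; the bars in the wooden display trays are fixed and do not belong to the job.
- bar_2: Nougat bar like bar_1; may be absent.
- bar_3: Nougat bar like bar_1; may be absent.
- tape_roll: Roll of brown tape, 93 diameter x 48 high, bystander behind the totes; origin under its centre. More fixed trays, as high, stand at the right, y below -0.475.
- ribbon_spool: Spool of green ribbon, 63 diameter x 22 high, bystander in front between two fixed wooden trays (x below 0.445, y 0.125 to 0.345 and y -0.23 to -0.02; 124 high, 140 with their bars); origin near the centre of its underside.
- honey: Honey jar with a black lid, 58 diameter x 90 high, bystander behind the totes; origin under its centre. Further back stand fixed wares (x over 0.73) and, at the right, a chest of drawers (front at x = 0.74).

How it is judged:
By the outcome, as a careful person would: the job done as asked, in the order asked, and still so for the second after the job is handed in, with the robot touching nothing.
Of tin_1, tin_2 only 1 to 2 are there at a start; the rules pass over those that are not, and their reading is None.
Of bar_1, bar_2, bar_3 only 2 to 3 are there at a start; the rules pass over those that are not, and their reading is None.
At some moment in a run one of tin_1, tin_2, bar_1, bar_2, bar_3 may be knocked a few centimetres aside while the robot is not near it.
Once in a run the grip may slacken for a moment while it holds something.
It also fails if it takes over 210 s, if anything falls off the work surface, if the arm or the gripper's body presses on something with over 40 N, if the wrist force passes 120 N, or if a joint passes its speed limit or range.

## Working session

There is one attempt and no reset: what is moved stays moved. The work goes in short steps, Python scripts to look and compute and a tool call to move; the robot and the scene stay as the last step left them, time stands still between calls to the robot, and variables do not carry over. Pictures are saved under pics/ and viewed, at most 16 in all, crops included, and the job is handed in when it is done.

Besides the shell and the picture viewer there is one more tool, called after "Emit:" as name([rows], argument=value, ...), one row to a line, values as JSON. apply_moves: Moves the arm, as the interface text tells. Its arguments: {"type":"object","properties":{"increments":{"type":"array"}},"required":["increments"]}

```bash
mkdir -p pics
cat > h.py <<'E'
import numpy as np, cv2, json
from workcell import robot
def grab(n,tag):
    f=robot.grab_frame(n); cv2.imwrite(f'pics/{tag}.png',f['pixels'])
    json.dump({k:(np.array(f[k]).tolist()) for k in('fx','fy','cx','cy','extrinsics')},open(f'pics/{tag}.json','w')); 
    return f
def load(tag): return json.load(open(f'pics/{tag}.json'))
def ray(f,u,v,wrist=False):
    E=np.array(f['extrinsics']); x=(u-f['cx'])/f['fx']; y=(v-f['cy'])/f['fy']
    if wrist:
        r=np.hypot(x,y); s=np.sin(r)/r if r>1e-9 else 1; d=np.array([x*s,-y*s,-np.cos(r)])
    else: d=np.array([x,-y,-1.])
    R=E[:3,:3]; return -R.T@E[:3,3], R.T@d
def at(f,u,v,z,wrist=False):
    o,d=ray(f,u,v,wrist); return (o+d*(z-o[2])/d[2]).round(4)
def px(f,p,wrist=False):
    E=np.array(f['extrinsics']); c=E[:3,:3]@np.array(p)+E[:3,3]; x,y,z=c[0],-c[1],-c[2]
    if wrist:
        h=np.hypot(x,y); t=np.arctan2(h,z); return (f['cx']+f['fx']*t*x/h, f['cy']+f['fy']*t*y/h)
    return (f['cx']+f['fx']*x/z, f['cy']+f['fy']*y/z)
E
python3 - <<'E'
from h import *
for n in('top','side','wrist'):
    f=grab(n,n+'0'); o,d=ray(f,f['cx'],f['cy']); print(n,o.round(3),d.round(3),f['fx'],f['cx'],f['cy'])
s=robot.state(); print(s,robot.pinch_z)
t=cv2.imread('pics/top0.png'); cv2.imwrite('pics/top0b.png',cv2.resize(t,(800,600),interpolation=cv2.INTER_CUBIC))
E
```

```text
top [ 0.462 -0.026  1.092] [ 0.137 -0.032 -0.99 ] 402.0362198525054 273.90922670716037 215.91580308567285
side [ 0.944 -0.5    1.22 ] [-0.301  0.35  -0.887] 470.87109718115425 287.3728452532803 218.314652363234
wrist [0.168 0.633 0.373] [ 0.264 -0.105 -0.959] 325.19226210127806 270.2695275451659 205.81663471155773
{'t': 0.15, 'q': array([ 1.02486154e+00,  2.45640850e-01,  1.55871908e+00,  1.15834172e-05,
        1.33869224e+00, -1.74053903e-01]), 'dq': array([-0.00152129, -0.00117221, -0.00534914, -0.00093227, -0.00116807,
        0.00154014]), 'joint_torque': array([ 6.11949872e-04, -4.29989541e+01, -3.26549435e+01, -1.68658762e-04,
        3.53746720e-03, -5.05625920e-06]), 'eef_pos': array([0.23593364, 0.6052221 , 0.23044967]), 'orientation': array([-5.80695881e-01, -3.08692333e+00,  2.13904798e-03]), 'wrist_force': array([-0.07479881, -0.59823889, -0.09876882]), 'moment': array([ 0.03299315, -0.02906169, -0.0104544 ]), 'grip_force': 0.0, 'opening': 0.08554071087545542} -0.0187
```

View pics/top0b.png

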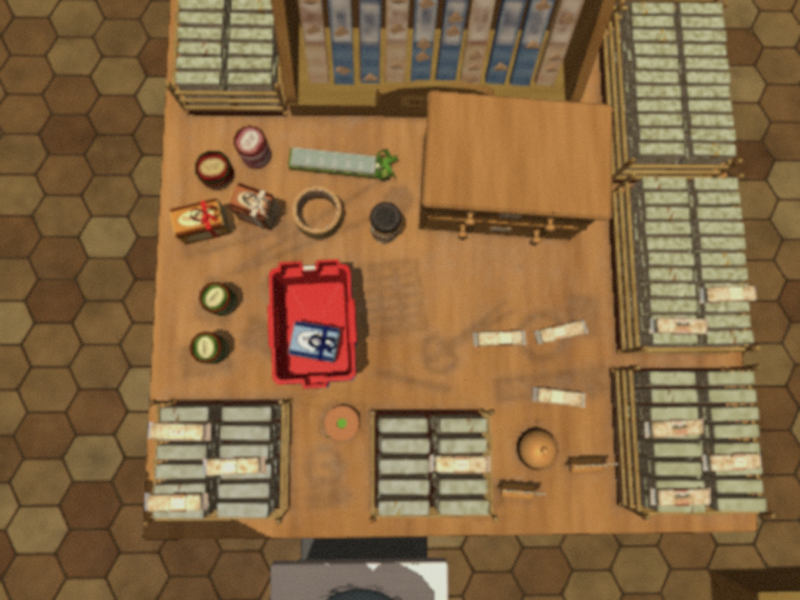

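View pics/side0.png

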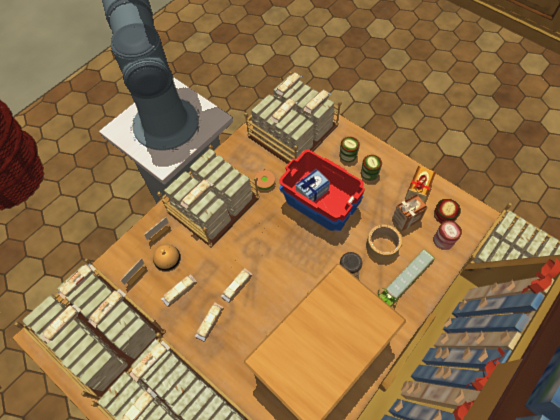

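The top view shows the red tote at (313,323) in the 800-px frame, with its white stripe at the far end (309,267). The box is at (315,342), the tins at (217,297) and (209,347), and three bars at (499,338), (561,331) and (558,397).

Run:
```python
import cv2,numpy as np
t=cv2.imread('pics/top0.png'); 
a=cv2.resize(t[175:275,130:263],None,fx=6,fy=6,interpolation=cv2.INTER_CUBIC)
cv2.imwrite('pics/c1.png',a)
s=cv2.imread('pics/side0.png')
b=cv2.resize(t[215:290,325:425],None,fx=4,fy=4,interpolation=cv2.INTER_CUBIC)
c=cv2.resize(s[135:235,270:390],None,fx=4,fy=3,interpolation=cv2.INTER_CUBIC)
o=np.zeros((600,800,3),np.uint8); o[:300,:400]=b; o[300:600,:480]=c
d=cv2.resize(s[260:345,150:260],None,fx=3.5,fy=3.5,interpolation=cv2.INTER_CUBIC); o[:297,412:412+385]=d[:297]
cv2.imwrite('pics/c2.png',o)
```

```text
(no output)
```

View pics/c1.png

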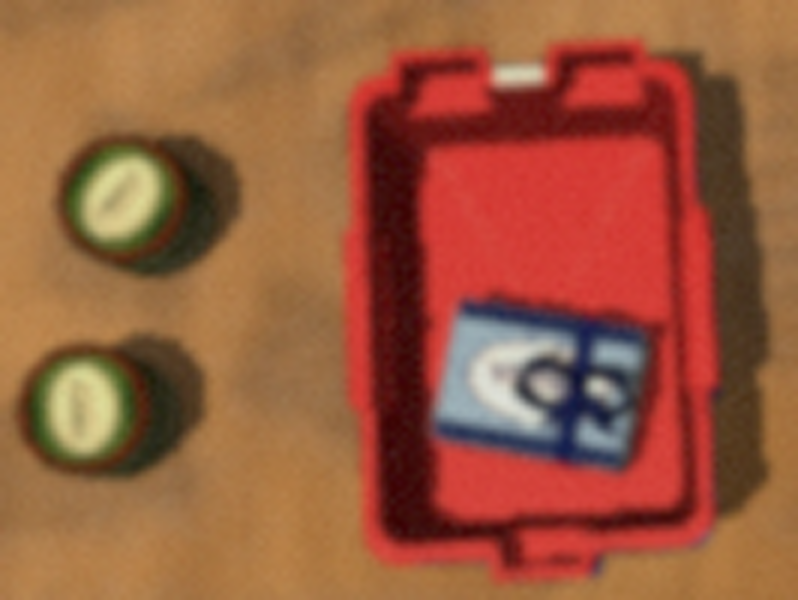

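View pics/c2.png

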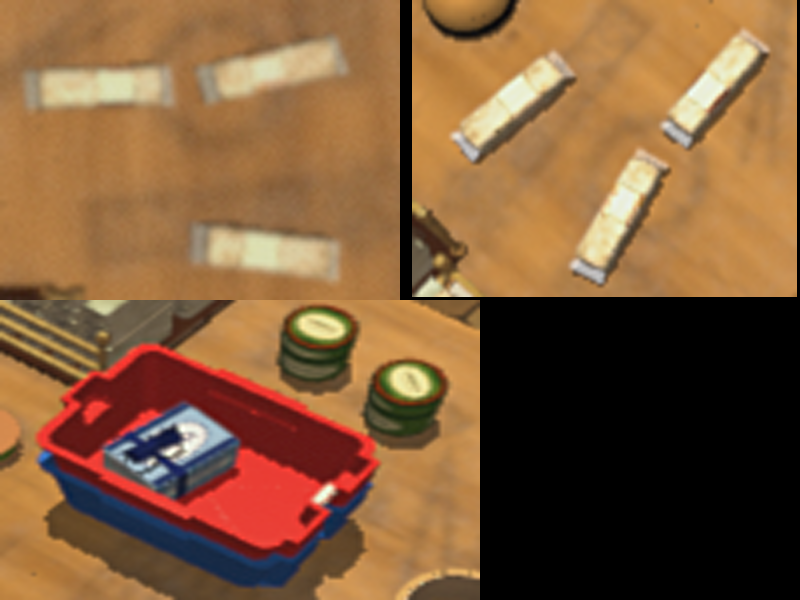

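Run:
```python
from h import *
T=load('top0');S=load('side0')
c=lambda u,v,z:at(T,130+(u+.5)/6-.5,175+(v+.5)/6-.5,z)[:2]
b=lambda u,v,z:at(T,325+(u+.5)/4-.5,215+(v+.5)/4-.5,z)[:2]
st=c(519,76,.12); l=c(347,320,.12); r=c(716,298,.12); rb=c(552,572,.12)
print('stripe',st,'pads',l,r,np.hypot(*(l-r)),'ctr',(l+r)/2,'backrib',rb, 'yaw',np.arctan2(*(st-(l+r)/2)[::-1]),np.arctan2(*(st-rb)[::-1]),np.arctan2((l-r)[1],(l-r)[0])-np.pi/2, np.hypot(*(st-(l+r)/2)))
q=np.array([c(*p,.088) for p in((462,300),(650,328),(622,468),(432,437))]); print('box',q.mean(0)); print(np.diff(np.vstack([q,q[:1]]),axis=0), [np.hypot(*d) for d in np.diff(np.vstack([q,q[:1]]),axis=0)])
print('tins',c(122,198,.06),c(84,408,.06), at(S,349.5,144.3,.06),at(S,371.6,162.8,.06),'stripeS',at(S,350.9,199,.12))
for A,B in(((30,89),(168,85)),((207,86),(342,55)),((197,245),(335,260))):
    A=b(*A,.012);B=b(*B,.012); print('bar',(A+B)/2,np.hypot(*(A-B)),np.degrees(np.arctan2(*(A-B)[::-1]))-90)
for u,v in((515,105),(618,218),(715,88)): print('barS',at(S,150+(u-412)/3.5,260+v/3.5,.015))
from scipy.spatial.transform import Rotation as R
print(R.from_rotvec(robot.state()['orientation']).as_matrix().round(3))
```

```text
stripe [0.6675 0.0845] pads [0.5672 0.1519] [0.5761 0.0036] 0.14856681998346738 ctr [0.57165 0.07775] backrib [0.4663 0.0683] yaw 0.07030646411862453 0.08034357605898888 0.059941592910958796 0.0960873821060809
box [0.544275 0.07675 ]
[[-0.0118 -0.0783]
 [-0.0582  0.0111]
 [ 0.0129  0.0785]
 [ 0.0571 -0.0113]] [np.float64(0.07918415245489464), np.float64(0.05924905062530541), np.float64(0.0795528754979982), np.float64(0.058207387847248326)]
tins [0.6263 0.2602] [0.5362 0.2727] [0.537  0.2697 0.06  ] [0.627  0.2564 0.06  ] stripeS [0.667  0.0862 0.12  ]
bar [ 0.5555 -0.2654] 0.0942358742730177 1.5810107799606357
bar [ 0.5667  -0.38615] 0.0962634406199986 12.722482845900501
bar [ 0.44415 -0.3748 ] 0.09356863790822224 -6.319905267524845
barS [ 0.4493 -0.3749  0.015 ]
barS [ 0.5712 -0.3882  0.015 ]
barS [ 0.5589 -0.2678  0.015 ]
[[-0.932  0.363 -0.001]
 [ 0.363  0.932 -0.001]
 [ 0.    -0.001 -1.   ]]
```

```bash
cat >> h.py <<'E'
from scipy.spatial.transform import Rotation as R
def plan(wps,vmax=.045,start=None,grip=None):
    """wps: (x,y,z,psi_deg,grip[,vmax]); turns first, then shifts. prints rows as count x row"""
    s=robot.state(); m=R.from_rotvec(s['orientation']).as_matrix()
    p=s['eef_pos'].copy(); psi=np.degrees(np.arctan2(m[1,1],m[0,1]))
    print('at',p.round(4),'psi',round(psi,2),'tilt',m[:2,2].round(4),'t',round(s['t'],1),'open',round(s['opening'],4),'gf',round(s['grip_force'],1))
    tot=0
    for w in wps:
        x,y,z,ps,g=w[:5]; v=w[5] if len(w)>5 else vmax
        dr=psi-ps
        if abs(dr)>.15:
            n=int(np.ceil(abs(dr)/10.5)); r=round(dr/n,1); psi-=r*n; tot+=n; print(f'{n} x [0,0,{r},0,0,0,{g}]')
        a,b=np.cos(np.radians(psi)),np.sin(np.radians(psi))
        A=np.array([[-b,a,0],[a,b,0],[0,0,-1.]])  # rows: tool axes in world
        d=A@(np.array([x,y,z])-p)
        n=max(1,int(np.ceil(max(np.linalg.norm(d)/v*.75 if v>=.045 else np.linalg.norm(d)/v, abs(d).max()/min(v,.05)))))
        q=(d/n/.05).round(2)+0.; p=p+A.T@(q*n*.05); tot+=n
        print(f'{n} x [0,0,0,{q[0]},{q[1]},{q[2]},{g}]  ->',p.round(4),round(psi,1))
    print('rows',tot)
E
python3 - <<'E'
from h import *
T=load('top0'); print('honey',at(T,270,150,.09),'tape',at(T,222,148,.048),'spool',at(T,239,295,.022))
plan([(.548,.076,.2,-10.5,.87),(.548,.076,.048,-10.5,.87,.03)])
E
```

```text
honey [ 0.7721 -0.0489  0.09  ] tape [0.7898 0.0786 0.048 ] spool [0.4016 0.0315 0.022 ]
at [0.2359 0.6052 0.2304] psi 68.69 tilt [-0.0008 -0.0012] t 0.1 open 0.0855 gf 0.0
8 x [0,0,9.9,0,0,0,0.87]
11 x [0,0,0,-0.84,0.73,0.06,0.87]  -> [0.5465 0.0778 0.1974] -10.5
5 x [0,0,0,-0.01,0.01,0.6,0.87]  -> [0.5485 0.0748 0.0474] -10.5
rows 24
```

Emit:
apply_moves([
  [0,0,9.9,0,0,0,0.87],
  [0,0,9.9,0,0,0,0.87],
  [0,0,9.9,0,0,0,0.87],
  [0,0,9.9,0,0,0,0.87],
  [0,0,9.9,0,0,0,0.87],
  [0,0,9.9,0,0,0,0.87],
  [0,0,9.9,0,0,0,0.87],
  [0,0,9.9,0,0,0,0.87],
  [0,0,0,-0.84,0.73,0.0,0.87],
  [0,0,0,-0.84,0.73,0.0,0.87],
  [0,0,0,-0.84,0.73,0.0,0.87],
  [0,0,0,-0.84,0.73,0.0,0.87],
])

```text
t: 1.65
eef_pos: [0.3495, 0.4121, 0.231]
orientation: [2.415, 2.009, -0.0]
wrist_force: [0.3, 0.7, -0.0]
opening: 0.0743
grip_force: 0.0
```

Emit:
apply_moves([
  [0,0,0,-0.84,0.73,0.08,0.87],
  [0,0,0,-0.84,0.73,0.08,0.87],
  [0,0,0,-0.84,0.73,0.08,0.87],
  [0,0,0,-0.84,0.73,0.08,0.87],
  [0,0,0,-0.84,0.73,0.08,0.87],
  [0,0,0,-0.84,0.73,0.08,0.87],
  [0,0,0,-0.84,0.73,0.08,0.87],
  [0,0,0,0,0,0,0.87],
  [0,0,0,0,0,0,0.87],
])

```text
t: 2.78
eef_pos: [0.5463, 0.0783, 0.2029]
orientation: [-2.415, -2.008, 0.001]
wrist_force: [-0.3, 0.3, -0.4]
opening: 0.0747
grip_force: 0.0
```

Run:
```python
from h import *
plan([(.548,.076,.15,-10.5,.87),(.548,.076,.048,-10.5,.87,.03)])
f=grab('wrist','w1')
```

```text
at [0.5463 0.0783 0.2029] psi -10.53 tilt [-0.001   0.0004] t 2.8 open 0.0747 gf 0.0
2 x [0,0,0,-0.02,0.02,0.53,0.87]  -> [0.5479 0.0759 0.1499] -10.5
4 x [0,0,0,0.0,0.0,0.51,0.87]  -> [0.5479 0.0759 0.0479] -10.5
rows 6
```

View pics/w1.png

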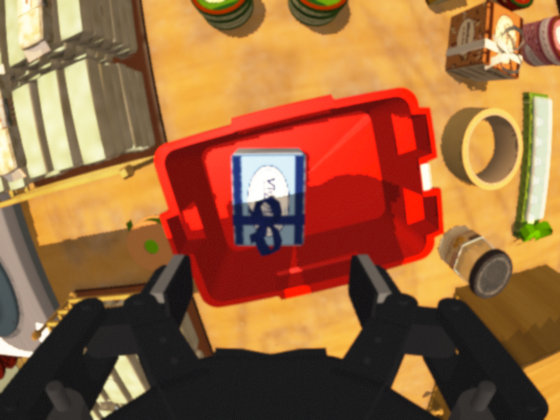

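The wrist view shows the box square to the fingers. Its top spans columns 232–305, centred between the fingers, so I descend and grip.

Emit:
apply_moves([
  [0,0,0,-0.02,0.02,0.53,0.87],
  [0,0,0,-0.02,0.02,0.53,0.87],
  [0,0,0,0,0,0.51,0.87],
  [0,0,0,0,0,0.51,0.87],
  [0,0,0,0,0,0.51,0.87],
  [0,0,0,0,0,0.51,0.87],
  [0,0,0,0,0,0,0.87],
  [0,0,0,0,0,0,0.3],
  [0,0,0,0,0,0,0.3],
  [0,0,0,0,0,0,0.3],
  [0,0,0,0,0,0,0.3],
  [0,0,0,0,0,0,0.3],
])

```text
t: 4.32
eef_pos: [0.5489, 0.076, 0.0493]
orientation: [2.415, 2.008, 0.002]
wrist_force: [-2.2, 2.1, 6.2]
opening: 0.0596
grip_force: 65.6
```

Run:
```python
from h import *
print(robot.state()['wrist_force'])
plan([(.545,.076,.24,-10.5,.3,.03),(.65,-.265,.24,-10.5,.3,.035),(.65,-.265,.02,-10.5,.3,.03)])
```

```text
[-2.18516921  2.06059407  6.17000573]
at [0.5489 0.076  0.0493] psi -10.51 tilt [0.001  0.0005] t 4.3 open 0.0596 gf 65.6
7 x [0,0,0,0.0,-0.01,-0.54,0.3]  -> [0.5455 0.0767 0.2383] -10.5
11 x [0,0,0,-0.58,0.3,0.0,0.3]  -> [ 0.6495 -0.2671  0.2383] -10.5
8 x [0,0,0,0.01,0.0,0.55,0.3]  -> [ 0.6502 -0.2632  0.0183] -10.5
rows 26
```

Emit:
apply_moves([
  [0,0,0,0,0,-0.4,0.3],
  [0,0,0,0,0,-0.5,0.3],
  [0,0,0,0,0,-0.5,0.3],
  [0,0,0,0,0,-0.6,0.3],
  [0,0,0,0,0,-0.5,0.3],
  [0,0,0,0,0,0,0.3],
])

```text
t: 5.08
eef_pos: [0.5496, 0.0756, 0.1751]
orientation: [2.413, 2.007, 0.005]
wrist_force: [0.5, -0.4, -0.9]
opening: 0.0597
grip_force: 64.9
```

Run:
```python
from h import *
print(robot.state()['wrist_force'])
plan([(.65,-.265,.17,-10.5,.3,.04),(.65,-.265,.011,-10.5,.3,.03)])
```

```text
[ 0.48858162 -0.39705838 -0.92947035]
at [0.5496 0.0756 0.1751] psi -10.51 tilt [ 0.0044 -0.0005] t 5.1 open 0.0597 gf 64.9
9 x [0,0,0,-0.7,0.36,0.01,0.3]  -> [ 0.6514 -0.2637  0.1706] -10.5
6 x [0,0,0,-0.01,0.0,0.53,0.3]  -> [ 0.6509 -0.2666  0.0116] -10.5
rows 15
```

Emit:
apply_moves([
  [0,0,0,-0.5,0.26,0.01,0.3],
  [0,0,0,-0.7,0.36,0.01,0.3],
  [0,0,0,-0.7,0.36,0.01,0.3],
  [0,0,0,-0.7,0.36,0.01,0.3],
  [0,0,0,-0.7,0.36,0.01,0.3],
  [0,0,0,-0.7,0.36,0.01,0.3],
  [0,0,0,-0.7,0.36,0.01,0.3],
  [0,0,0,-0.7,0.36,0.01,0.3],
  [0,0,0,-0.7,0.36,0.01,0.3],
  [0,0,0,-0.2,0.1,0,0.3],
  [0,0,0,0,0,0,0.3],
])

```text
t: 6.45
eef_pos: [0.6494, -0.2633, 0.1669]
orientation: [-2.414, -2.006, 0.001]
wrist_force: [0.6, -0.7, -0.7]
opening: 0.0594
grip_force: 65.0
```

Emit:
apply_moves([
  [0,0,0,0,0,0.6,0.3],
  [0,0,0,0,0,0.6,0.3],
  [0,0,0,0,0,0.6,0.3],
  [0,0,0,0,0,0.6,0.3],
  [0,0,0,0,0,0.5,0.3],
  [0,0,0,0,0,0.2,0.3],
  [0,0,0,0,0,0,0.3],
  [0,0,0,0,0,0,0.3],
])

```text
t: 7.45
eef_pos: [0.6512, -0.2639, 0.0154]
orientation: [2.414, 2.007, 0.001]
wrist_force: [0.4, -0.9, -1.2]
opening: 0.0592
grip_force: 64.9
```

Emit:
apply_moves([
  [0,0,0,0,0,0.1,0.3],
  [0,0,0,0,0,0.06,0.3],
  [0,0,0,0,0,0.02,0.3],
  [0,0,0,0,0,0,0.3],
])

```text
t: 7.95
eef_pos: [0.6506, -0.2637, 0.0063]
orientation: [2.415, 2.009, 0.0]
wrist_force: [-2.1, 0.8, 6.1]
opening: 0.0592
grip_force: 65.7
```

Emit:
apply_moves([
  [0,0,0,0,0,0,0.8],
  [0,0,0,0,0,0,0.9],
  [0,0,0,0,0,0,0.9],
  [0,0,0,0,0,-0.3,0.9],
  [0,0,0,0,0,-0.8,0.9],
  [0,0,0,0,0,-0.9,0.9],
  [0,0,0,0,0,-0.9,0.9],
  [0,0,0,0,0,-0.9,0.9],
  [0,0,0,0,0,0,0.9],
])

```text
t: 9.07
eef_pos: [0.6528, -0.2649, 0.2021]
orientation: [2.407, 2.002, 0.006]
wrist_force: [-0.3, 0.1, 0.1]
opening: 0.0767
grip_force: 0.0
```

Run:
```python
from h import *
plan([(.5765,.009,.20,94,.45),(.5765,.009,.096,94,.45,.03)])
grab('wrist','w2')
```

```text
at [ 0.6528 -0.2649  0.2021] psi -10.49 tilt [ 0.0097 -0.0059] t 9.1 open 0.0767 gf 0.0
10 x [0,0,-10.4,0,0,0,0.45]
7 x [0,0,0,0.17,0.79,0.01,0.45]  -> [0.5765 0.0074 0.1986] 93.5
1 x [0,0,-0.5,0,0,0,0.45]
4 x [0,0,0,0.0,0.01,0.51,0.45]  -> [0.5764 0.0094 0.0966] 94.0
rows 22
```

Emit:
apply_moves([
  [0,0,-10.4,0,0,0,0.45],
  [0,0,-10.4,0,0,0,0.45],
  [0,0,-10.4,0,0,0,0.45],
  [0,0,-10.4,0,0,0,0.45],
  [0,0,-10.4,0,0,0,0.45],
  [0,0,-10.4,0,0,0,0.45],
  [0,0,-10.4,0,0,0,0.45],
  [0,0,-10.4,0,0,0,0.45],
  [0,0,-10.4,0,0,0,0.45],
  [0,0,-10.5,0,0,0,0.45],
  [0,0,-0.4,0,0,0,0.45],
])

```text
t: 10.5
eef_pos: [0.6494, -0.263, 0.1931]
orientation: [0.107, -3.137, -0.002]
wrist_force: [0.8, -0.2, -0.2]
opening: 0.0384
grip_force: 0.0
```

Emit:
apply_moves([
  [0,0,0,0.17,0.79,0,0.45],
  [0,0,0,0.17,0.79,0,0.45],
  [0,0,0,0.17,0.79,0,0.45],
  [0,0,0,0.17,0.79,0,0.45],
  [0,0,0,0.17,0.79,0,0.45],
  [0,0,0,0.17,0.79,0,0.45],
  [0,0,0,0.17,0.79,0,0.45],
  [0,0,0,0,0,0,0.45],
  [0,0,0,0,0,0,0.45],
])

```text
t: 11.62
eef_pos: [0.5715, 0.0079, 0.1945]
orientation: [0.107, -3.139, 0.0]
wrist_force: [0.7, -0.3, -0.4]
opening: 0.0385
grip_force: 0.0
```

Run:
```python
from h import *
plan([(.5765,.009,.096,94,.45,.03)])
f=grab('wrist','w3')
print([px(f,p,True) for p in((.5669,.1466,.12),(.5765,.009,.12),(.6675,.085,.12))])
```

```text
at [0.5715 0.0079 0.1945] psi 93.91 tilt [-0.0004 -0.0003] t 11.6 open 0.0385 gf 0.0
4 x [0,0,0,-0.03,0.0,0.49,0.45]  -> [0.5775 0.0083 0.0965] 93.9
rows 4
[(np.float64(445.93421999224665), np.float64(221.47221494460769)), (np.float64(270.22841278162525), np.float64(223.62896574659328)), (np.float64(352.2633954433725), np.float64(328.81223641844804))]
```

View pics/w3.png

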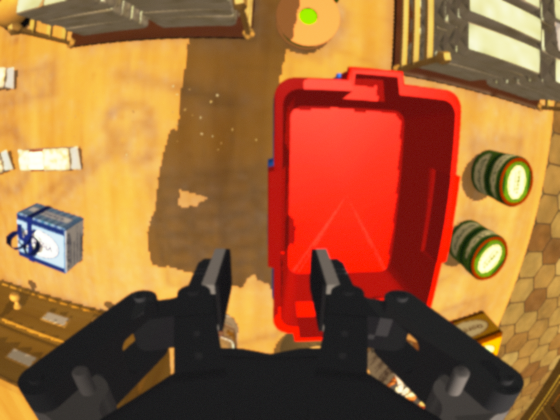

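Emit:
apply_moves([
  [0,0,0,-0.03,0.01,0.49,0.45],
  [0,0,0,-0.03,0.01,0.49,0.45],
  [0,0,0,-0.03,0.01,0.49,0.45],
  [0,0,0,-0.02,0.01,0.49,0.45],
  [0,0,0,0,0,0,0.45],
  [0,0,0,0,0,0,0],
  [0,0,0,0,0,0,0],
  [0,0,0,0,0,0,0],
  [0,0,0,0,0,0,0],
])

```text
t: 12.8
eef_pos: [0.578, 0.0102, 0.0984]
orientation: [-0.109, 3.137, -0.002]
wrist_force: [-1.1, -2.1, 5.8]
opening: 0.0084
grip_force: 62.0
```

Emit:
apply_moves([
  [0,0,0,0,0,-0.2,0],
  [0,0,0,0,0,-0.3,0],
  [0,0,0,0,0,-0.4,0],
  [0,0,0,0,0,-0.5,0],
  [0,0,0,0,0,-0.5,0],
  [0,0,0,0,0,-0.4,0],
  [0,0,0,0,0,0,0],
  [0,0,0,0,0,0,0],
])

```text
t: 13.8
eef_pos: [0.5763, 0.0107, 0.2109]
orientation: [0.11, -3.138, -0.001]
wrist_force: [-0.3, -0.1, -3.7]
opening: 0.0085
grip_force: 60.7
```

Run:
```python
from h import *
s=robot.state();print(s['moment'])
plan([(.585,-.184,.22,94,0,.035),(.585,-.184,.062,94,0,.03)])
f=grab('side','s1')
cv2.imwrite('pics/s1c.png',cv2.resize(f['pixels'][110:250,210:400],None,fx=4,fy=4,interpolation=cv2.INTER_CUBIC))
```

```text
[-0.22100416  0.00450229 -0.01231256]
at [0.5763 0.0107 0.2109] psi 94.0 tilt [-0.0017  0.0003] t 13.8 open 0.0085 gf 60.7
6 x [0,0,0,0.02,-0.65,-0.03,0]  -> [ 0.5839 -0.1842  0.2199] 94.0
6 x [0,0,0,0.0,0.0,0.53,0]  -> [ 0.5839 -0.1842  0.0609] 94.0
rows 12
```

View pics/s1c.png

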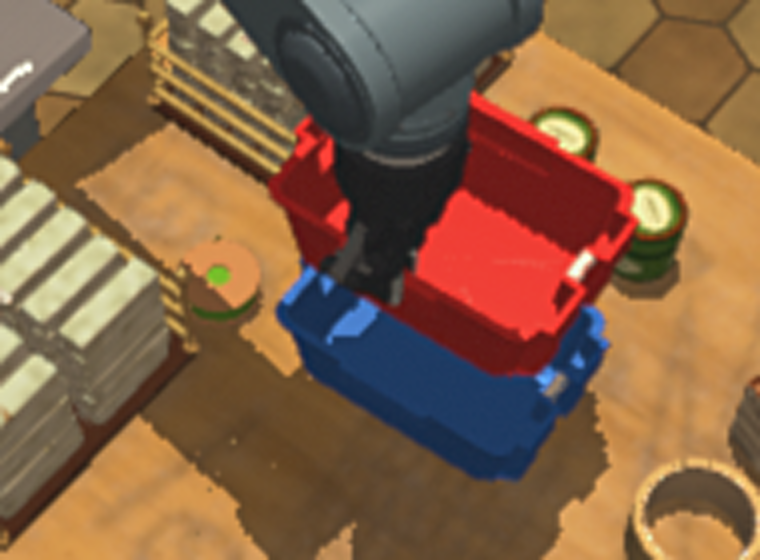

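The side view shows the red tote hanging level and the blue tote still on the counter. I now set the red one down to the right.

Emit:
apply_moves([
  [0,0,0,0.02,-0.4,0,0],
  [0,0,0,0.02,-0.65,0,0],
  [0,0,0,0.02,-0.65,0,0],
  [0,0,0,0.02,-0.65,0,0],
  [0,0,0,0.02,-0.65,0,0],
  [0,0,0,0.02,-0.65,0,0],
  [0,0,0,0,-0.25,0,0],
  [0,0,0,0,0,0,0],
])

```text
t: 14.85
eef_pos: [0.5841, -0.1851, 0.2112]
orientation: [0.107, -3.139, -0.001]
wrist_force: [-0.4, 0.8, -1.9]
opening: 0.0085
grip_force: 60.8
```

Emit:
apply_moves([
  [0,0,0,0,0,0.5,0],
  [0,0,0,0,0,0.5,0],
  [0,0,0,0,0,0.5,0],
  [0,0,0,0,0,0.5,0],
  [0,0,0,0,0,0.5,0],
  [0,0,0,0,0,0.3,0],
  [0,0,0,0,0,0.1,0],
  [0,0,0,0,0,0.06,0],
  [0,0,0,0,0,0,0],
])

```text
t: 15.98
eef_pos: [0.585, -0.1845, 0.0646]
orientation: [-0.11, 3.139, -0.001]
wrist_force: [-0.2, -0.7, -1.9]
opening: 0.0087
grip_force: 60.8
```

Emit:
apply_moves([
  [0,0,0,0,0,0.08,0],
  [0,0,0,0,0,0.03,0],
  [0,0,0,0,0,0,0],
])

```text
t: 16.35
eef_pos: [0.5846, -0.1844, 0.0585]
orientation: [-0.109, 3.139, -0.0]
wrist_force: [-1.0, -1.2, -1.3]
opening: 0.0087
grip_force: 60.9
```

Emit:
apply_moves([
  [0,0,0,0,0,0,0.4],
  [0,0,0,0,0,0,0.4],
  [0,0,0,0,0,0,0.4],
  [0,0,0,0,0,-0.3,0.4],
  [0,0,0,0,0,-0.9,0.4],
  [0,0,0,0,0,-0.9,0.4],
  [0,0,0,0,0,-0.9,0.4],
  [0,0,0,0,0,0,0.6],
  [0,0,0,0,0,0,0.85],
])

```text
t: 17.48
eef_pos: [0.5843, -0.1842, 0.2084]
orientation: [-0.11, 3.14, 0.0]
wrist_force: [-0.4, 0.3, -0.5]
opening: 0.0678
grip_force: 0.0
```

```bash
cat >> h.py <<'E'
def shift(tag0,tag1,box,pad=14):
    "template of tag0 crop (u0,v0,u1,v1) found in tag1: pixel shift, score"
    a=cv2.imread(f'pics/{tag0}.png');b=cv2.imread(f'pics/{tag1}.png');u0,v0,u1,v1=box
    r=cv2.matchTemplate(b[v0-pad:v1+pad,u0-pad:u1+pad],a[v0:v1,u0:u1],cv2.TM_CCOEFF_NORMED)
    _,m,_,l=cv2.minMaxLoc(r); return (l[0]-pad,l[1]-pad,round(m,3))
E
python3 - <<'E'
from h import *
f=grab('top','t1')
for n,b in dict(tin1=(138,196,163,222),tin2=(132,232,157,256),barA=(330,230,370,244),barB=(373,222,414,242),barC=(371,268,412,286)).items(): print(n,shift('top0','t1',b))
plan([(.627,.258,.2,94,.95),(.627,.258,.022,94,.95,.03)])
cv2.imwrite('pics/t1c.png',cv2.resize(f['pixels'][165:285,190:390],None,fx=4,fy=4,interpolation=cv2.INTER_CUBIC))
E
```

```text
tin1 (0, 0, 0.998)
tin2 (0, 0, 0.998)
barA (4, 8, 0.297)
barB (9, -2, 0.668)
barC (0, 0, 0.991)
at [ 0.5838 -0.1839  0.2073] psi 94.0 tilt [-0.0017  0.0009] t 17.5 open 0.0725 gf 0.0
10 x [0,0,0,-0.15,0.88,0.01,0.95]  -> [0.6279 0.2602 0.2023] 94.0
7 x [0,0,0,0.0,-0.01,0.52,0.95]  -> [0.6282 0.2567 0.0203] 94.0
rows 17
```

View pics/t1c.png

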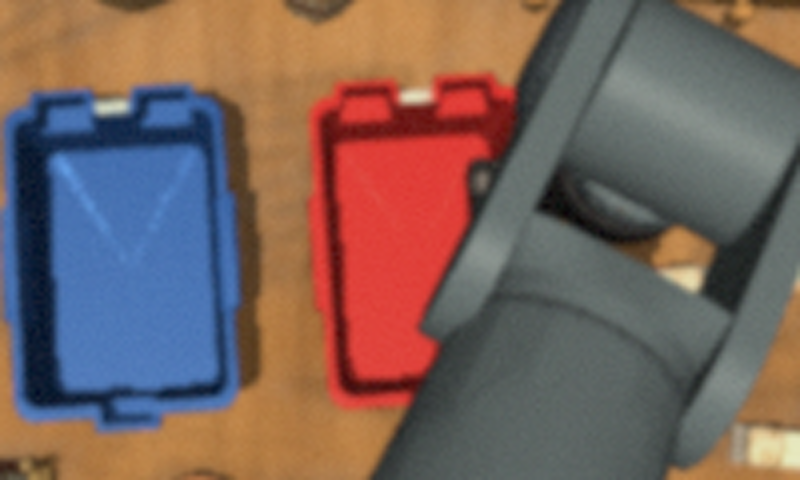

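Run:
```python
from h import *
T=load('t1')
c=lambda u,v,z:at(T,190+(u+.5)/4-.5,165+(v+.5)/4-.5,z)[:2]
st=c(112,108,.08); l=c(5,263,.08); r=c(239,251,.08); rb=c(131,427,.08)
print('ctr',(l+r)/2,np.hypot(*(l-r)),'st',st,'rb',rb,(st*108+rb*96)/204,'yaw',np.degrees(np.arctan2(*(st-(l+r)/2)[::-1])),np.degrees(np.arctan2(*(st-rb)[::-1])),np.degrees(np.arctan2((l-r)[1],(l-r)[0]))-90, np.hypot(*(st-rb)))
fl=[c(*p,.003) for p in((52,158),(205,145),(217,385),(62,392))]; print('floor',np.mean(fl,axis=0),fl)
```

```text
ctr [0.56905 0.077  ] 0.1469914623371031 st [0.6646 0.0849] rb [0.4628 0.0701] [0.56963529 0.07793529] yaw 4.726420531272049 4.194559328042237 2.924693801688761 0.2023419877336387
floor [0.569075 0.07675 ] [array([0.6451, 0.1336]), array([0.6543, 0.0294]), array([0.4906, 0.0202]), array([0.4863, 0.1238])]
```

Emit:
apply_moves([
  [0,0,0,-0.15,0.88,0,0.95],
  [0,0,0,-0.15,0.88,0,0.95],
  [0,0,0,-0.15,0.88,0,0.95],
  [0,0,0,-0.15,0.88,0,0.95],
  [0,0,0,-0.15,0.88,0,0.95],
  [0,0,0,-0.15,0.88,0,0.95],
  [0,0,0,-0.15,0.88,0,0.95],
  [0,0,0,-0.15,0.88,0,0.95],
  [0,0,0,-0.15,0.88,0,0.95],
  [0,0,0,-0.15,0.85,0,0.95],
  [0,0,0,0,0,0,0.95],
])

```text
t: 18.9
eef_pos: [0.6275, 0.2607, 0.206]
orientation: [0.115, -3.136, 0.001]
wrist_force: [-0.4, 0.4, -0.6]
opening: 0.0806
grip_force: 0.0
```

Run:
```python
from h import *
plan([(.627,.258,.08,94,.95),(.627,.258,.022,94,.95,.03)])
grab('wrist','w4'); f=load('w4'); print(px(f,(.627,.258,.06),True))
a=cv2.imread('pics/w4.png'); cv2.imwrite('pics/w4c.png',a)
```

```text
at [0.6275 0.2607 0.206 ] psi 94.21 tilt [-0.0035 -0.0005] t 18.9 open 0.0806 gf 0.0
1 x [0,0,0.2,0,0,0,0.95]
3 x [0,0,0,0.0,-0.02,0.84,0.95]  -> [0.6277 0.2577 0.08  ] 94.0
2 x [0,0,0,0.01,0.0,0.58,0.95]  -> [0.6267 0.2577 0.022 ] 94.0
rows 6
(np.float64(266.5038170211887), np.float64(191.8582184068784))
```

View pics/w4c.png

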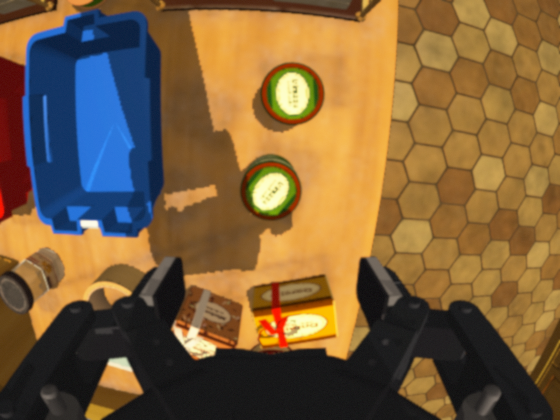

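The wrist view shows tin 1's top at (271,191), about 3 mm further left (+y) than I planned, so I use y = 0.260.

Emit:
apply_moves([
  [0,0,0,0,-0.01,0.84,0.95],
  [0,0,0,0,0,0.84,0.95],
  [0,0,0,0,0,0.84,0.95],
  [0,0,0,0,0,0.58,0.95],
  [0,0,0,0,0,0.55,0.95],
  [0,0,0,0,0,0,0.95],
  [0,0,0,0,0,0,0.4],
  [0,0,0,0,0,0,0.4],
  [0,0,0,0,0,0,0.4],
  [0,0,0,0,0,0,0.4],
])

```text
t: 20.2
eef_pos: [0.6302, 0.258, 0.0279]
orientation: [-0.11, 3.136, 0.0]
wrist_force: [0.4, -2.0, 6.5]
opening: 0.0557
grip_force: 64.2
```

Run:
```python
from h import *
c=np.array([.5693,.0775]);y=np.radians(4)
for lx in(.038,-.04): print(c+lx*np.array([np.cos(y),np.sin(y)]))
print(robot.state()['wrist_force'])
p=c+.038*np.array([np.cos(y),np.sin(y)])
plan([(.627,.26,.17,94,.4,.035),(p[0],p[1],.17,94,.4,.035),(p[0],p[1],.03,94,.4,.03)])
```

```text
[0.60720743 0.08015075]
[0.52939744 0.07470974]
[ 0.44318929 -1.99654603  6.4609437 ]
at [0.6302 0.258  0.0279] psi 94.0 tilt [0.0033 0.0004] t 20.2 open 0.0557 gf 64.2
5 x [0,0,0,0.01,0.01,-0.57,0.4]  -> [0.6276 0.2603 0.1704] 94.0
6 x [0,0,0,0.11,-0.59,0.0,0.4]  -> [0.607  0.0814 0.1704] 94.0
5 x [0,0,0,0.0,-0.01,0.56,0.4]  -> [0.6072 0.0789 0.0304] 94.0
rows 16
```

Emit:
apply_moves([
  [0,0,0,0,0,-0.4,0.4],
  [0,0,0,0,0,-0.7,0.4],
  [0,0,0,0,0,-0.7,0.4],
  [0,0,0,0,0,-0.7,0.4],
  [0,0,0,0,0,-0.4,0.4],
  [0,0,0,0.1,-0.5,0,0.4],
  [0,0,0,0.12,-0.6,0,0.4],
  [0,0,0,0.12,-0.6,0,0.4],
  [0,0,0,0.12,-0.6,0,0.4],
  [0,0,0,0.12,-0.6,0,0.4],
  [0,0,0,0.12,-0.6,0,0.4],
  [0,0,0,0,0,0,0.4],
])

```text
t: 21.7
eef_pos: [0.6046, 0.0783, 0.169]
orientation: [0.104, -3.136, 0.0]
wrist_force: [0.1, -0.7, -1.1]
opening: 0.0559
grip_force: 64.0
```

Run:
```python
from h import *
plan([(.609,.080,.033,94,.4,.03)])
```

```text
at [0.6046 0.0783 0.169 ] psi 93.8 tilt [-0.0035 -0.0002] t 21.7 open 0.0559 gf 64.0
1 x [0,0,-0.2,0,0,0,0.4]
5 x [0,0,0,-0.02,0.01,0.54,0.4]  -> [0.6094 0.0811 0.034 ] 94.0
rows 6
```

Emit:
apply_moves([
  [0,0,0,-0.02,0.01,0.54,0.4],
  [0,0,0,-0.02,0.01,0.54,0.4],
  [0,0,0,-0.02,0.01,0.54,0.4],
  [0,0,0,-0.02,0,0.54,0.4],
  [0,0,0,0,0,0.5,0.4],
  [0,0,0,0,0,0,0.4],
  [0,0,0,0,0,0.04,0.4],
  [0,0,0,0,0,0,0.4],
])

```text
t: 22.7
eef_pos: [0.6107, 0.0826, 0.0369]
orientation: [-0.11, 3.138, -0.0]
wrist_force: [-0.4, -0.7, -0.5]
opening: 0.0558
grip_force: 64.0
```

Emit:
apply_moves([
  [0,0,0,0,-0.04,0.07,0.4],
  [0,0,0,0,0,0.03,0.4],
  [0,0,0,0,0,0.02,0.4],
  [0,0,0,0,0,0,0.4],
])

```text
t: 23.2
eef_pos: [0.6103, 0.0805, 0.0309]
orientation: [0.11, -3.139, 0.001]
wrist_force: [-4.2, -0.9, 6.7]
opening: 0.0557
grip_force: 64.7
```

Emit:
apply_moves([
  [0,0,0,0,0,0,0.78],
  [0,0,0,0,0,0,0.78],
  [0,0,0,0,0,0,0.78],
  [0,0,0,0,0,-0.3,0.78],
  [0,0,0,0,0,-0.8,0.78],
  [0,0,0,0,0,-0.9,0.78],
  [0,0,0,0,0,-0.9,0.8],
  [0,0,0,0,0,0,0.95],
])

```text
t: 24.2
eef_pos: [0.6133, 0.0806, 0.1812]
orientation: [-0.109, 3.129, -0.001]
wrist_force: [0.8, 0.9, -0.1]
opening: 0.0807
grip_force: 0.0
```

Run:
```python
from h import *
f=grab('top','t2')
for n,b in dict(tin2=(132,232,157,256),barA=(330,230,370,244),barB=(373,222,414,242),barC=(371,268,412,286)).items(): print(n,shift('top0','t2',b))
plan([(.537,.272,.17,94,.95)])
grab('wrist','w5')
```

```text
tin2 (0, 0, 0.757)
barA (0, 0, 0.997)
barB (0, 0, 0.997)
barC (0, 0, 0.997)
at [0.6115 0.0806 0.1781] psi 94.0 tilt [ 0.0055 -0.0003] t 24.2 open 0.0812 gf 0.0
5 x [0,0,0,0.24,0.78,0.03,0.95]  -> [0.5381 0.2709 0.1706] 94.0
rows 5
```

Emit:
apply_moves([
  [0,0,0,0.24,0.78,0,0.95],
  [0,0,0,0.24,0.78,0,0.95],
  [0,0,0,0.24,0.78,0,0.95],
  [0,0,0,0.24,0.78,0,0.95],
  [0,0,0,0.24,0.8,0,0.95],
  [0,0,0,0,0,0,0.95],
  [0,0,0,0,0,0,0.95],
])

```text
t: 25.18
eef_pos: [0.5361, 0.2714, 0.1735]
orientation: [0.11, -3.138, 0.001]
wrist_force: [-0.1, -0.5, 0.5]
opening: 0.081
grip_force: 0.0
```

Run:
```python
from h import *
f=grab('wrist','w6'); im=f['pixels'].astype(int); b,g,r=im[...,0],im[...,1],im[...,2]
u0,v0=px(f,(.537,.272,.06),True); print(u0,v0)
# pale yellow label on tin top: bright, yellowish; print components near
m=((r>190)&(g>190)&(b<190)&(b>90)).astype(np.uint8); n,l,s,c=cv2.connectedComponentsWithStats(m)
for i in range(1,n):
    if s[i,4]>150 and np.hypot(c[i,0]-u0,c[i,1]-v0)<120: print(s[i],c[i].round(1),at(f,s[i,0]+s[i,2]/2-.5,s[i,1]+s[i,3]/2-.5,.06,True))
plan([(.537,.272,.022,94,.95,.03)])
```

```text
270.10860869171887 203.11336941871818
[255 180  37  42 659] [273.5 199.4] [0.5346 0.2742 0.06  ]
at [0.5365 0.271  0.1739] psi 93.95 tilt [-0.0015 -0.0007] t 25.2 open 0.0812 gf 0.0
6 x [0,0,0,0.0,0.0,0.51,0.95]  -> [0.5365 0.271  0.0209] 93.9
rows 6
```

Emit:
apply_moves([
  [0,0,0,0,0.01,0.51,0.95],
  [0,0,0,0,0.01,0.51,0.95],
  [0,0,0,0,0,0.51,0.95],
  [0,0,0,0,0,0.51,0.95],
  [0,0,0,0,0,0.51,0.95],
  [0,0,0,0,0,0.47,0.95],
  [0,0,0,0,0,0,0.95],
  [0,0,0,0,0,0,0.4],
  [0,0,0,0,0,0,0.4],
  [0,0,0,0,0,0,0.4],
  [0,0,0,0,0,0,0.4],
])

```text
t: 26.6
eef_pos: [0.5379, 0.2732, 0.0255]
orientation: [-0.11, 3.137, 0.001]
wrist_force: [0.5, -2.1, 6.4]
opening: 0.0558
grip_force: 63.9
```

Run:
```python
from h import *
plan([(.537,.272,.17,94,.4,.035),(.530,.0755,.17,94,.4,.035)])
```

```text
at [0.5379 0.2732 0.0255] psi 94.0 tilt [0.0031 0.0005] t 26.6 open 0.0558 gf 63.9
5 x [0,0,0,0.0,0.0,-0.58,0.4]  -> [0.5379 0.2732 0.1705] 94.0
6 x [0,0,0,0.07,-0.66,0.0,0.4]  -> [0.5308 0.0742 0.1705] 94.0
rows 11
```

Emit:
apply_moves([
  [0,0,0,0,0,-0.4,0.4],
  [0,0,0,0,0,-0.7,0.4],
  [0,0,0,0,0,-0.7,0.4],
  [0,0,0,0,0,-0.7,0.4],
  [0,0,0,0,0,-0.4,0.4],
  [0,0,0,0.07,-0.56,0,0.4],
  [0,0,0,0.07,-0.66,0,0.4],
  [0,0,0,0.07,-0.66,0,0.4],
  [0,0,0,0.07,-0.66,0,0.4],
  [0,0,0,0.07,-0.66,0,0.4],
  [0,0,0,0.05,-0.7,0,0.4],
  [0,0,0,0,0,0,0.4],
])

```text
t: 28.1
eef_pos: [0.5297, 0.0755, 0.1685]
orientation: [0.105, -3.139, -0.0]
wrist_force: [-0.3, -0.0, -0.4]
opening: 0.0558
grip_force: 63.9
```

Run:
```python
from h import *
plan([(.531,.0755,.033,94,.4,.03)])
```

```text
at [0.5297 0.0755 0.1685] psi 93.82 tilt [-0.0011  0.    ] t 28.1 open 0.0558 gf 63.9
1 x [0,0,-0.2,0,0,0,0.4]
5 x [0,0,0,-0.01,0.0,0.54,0.4]  -> [0.5322 0.0756 0.0335] 94.0
rows 6
```

Emit:
apply_moves([
  [0,0,0,0,0,0.54,0.4],
  [0,0,0,0,0,0.54,0.4],
  [0,0,0,0,0,0.54,0.4],
  [0,0,0,0,0,0.54,0.4],
  [0,0,0,0,0,0.54,0.4],
  [0,0,0,0,0,0.03,0.4],
  [0,0,0,0,0,0.02,0.4],
  [0,0,0,0,0,0,0.4],
])

```text
t: 29.1
eef_pos: [0.5311, 0.0772, 0.0326]
orientation: [-0.11, 3.137, -0.0]
wrist_force: [0.1, 0.1, -0.7]
opening: 0.0561
grip_force: 63.9
```

Emit:
apply_moves([
  [0,0,0,0,-0.03,0.06,0.4],
  [0,0,0,0,0,0.03,0.4],
  [0,0,0,0,0,0,0.4],
])

```text
t: 29.48
eef_pos: [0.531, 0.0753, 0.0285]
orientation: [-0.11, 3.139, -0.0]
wrist_force: [-3.9, -0.1, 10.4]
opening: 0.0562
grip_force: 64.9
```

Emit:
apply_moves([
  [0,0,0,0,0,0,0.78],
  [0,0,0,0,0,0,0.78],
  [0,0,0,0,0,0,0.78],
  [0,0,0,0,0,-0.3,0.78],
  [0,0,0,0,0,-0.8,0.78],
  [0,0,0,0,0,-0.9,0.78],
  [0,0,0,0,0,-0.9,0.78],
  [0,0,0,0,0.9,0,0.7],
  [0,0,0,0,0.9,0,0.6],
  [0,0,0,0,0.9,0,0.5],
  [0,0,0,0,0.9,0,0.45],
  [0,0,0,0,0,0,0.45],
])

```text
t: 30.98
eef_pos: [0.5173, 0.2576, 0.1729]
orientation: [-0.116, 3.138, 0.001]
wrist_force: [0.4, -0.8, 0.7]
opening: 0.0386
grip_force: 0.0
```

Run:
```python
from h import *
f=grab('top','t3')
for n,b in dict(barA=(330,230,370,244),barB=(373,222,414,242),barC=(371,268,412,286)).items(): print(n,shift('top0','t3',b))
cv2.imwrite('pics/t3c.png',cv2.resize(f['pixels'][165:285,170:370],None,fx=4,fy=4,interpolation=cv2.INTER_CUBIC))
```

```text
barA (0, 0, 0.997)
barB (0, 0, 0.997)
barC (0, 0, 0.997)
```

View pics/t3c.png

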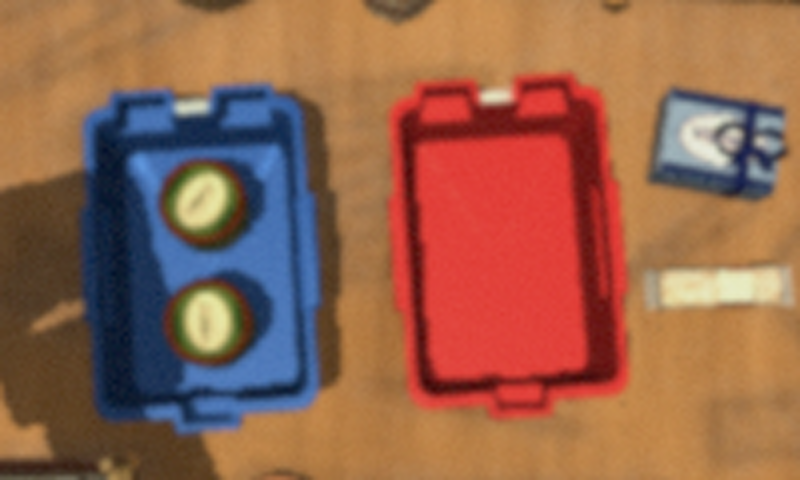

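Run:
```python
from h import *
T=load('t3')
c=lambda u,v,z:at(T,170+(u+.5)/4-.5,165+(v+.5)/4-.5,z)[:2]
for n,P in dict(red=((496,97),(391,252),(625,239),(522,414)),blue=((192,108),(84,264),(319,251),(210,428))).items():
    st,l,r,rb=[c(*p,.08) for p in P]
    print(n,'padctr',(l+r)/2,'longctr',(st*108+rb*96)/204,'yaw',np.degrees(np.arctan2(*(st-rb)[::-1])),np.degrees(np.arctan2((l-r)[1],(l-r)[0]))-90)
print('tins',c(204,200,.063),c(207,323,.063))
```

```text
red padctr [ 0.57625 -0.1164 ] longctr [ 0.57714706 -0.11623529] yaw 3.9889457262672092 3.1883489882567346
blue padctr [0.5687 0.0773] longctr [0.56935294 0.07821765] yaw 4.013187291817538 3.184135807051817
tins [0.6077 0.0782] [0.5285 0.0752]
```

Run:
```python
from h import *
plan([(.583,-.1848,.17,94,.45),(.583,-.1848,.056,94,.45,.03)])
```

```text
at [0.5175 0.2562 0.1727] psi 94.14 tilt [ 0.001 -0.   ] t 31.0 open 0.0385 gf 0.0
10 x [0,0,0,-0.07,-0.89,0.01,0.45]  -> [ 0.5846 -0.1851  0.1677] 94.1
4 x [0,0,0,0.01,0.0,0.56,0.45]  -> [ 0.5826 -0.1852  0.0557] 94.1
rows 14
```

Emit:
apply_moves([
  [0,0,0.2,-0.07,-0.89,0,0.45],
  [0,0,0,-0.07,-0.89,0,0.45],
  [0,0,0,-0.07,-0.89,0,0.45],
  [0,0,0,-0.07,-0.89,0,0.45],
  [0,0,0,-0.07,-0.89,0,0.45],
  [0,0,0,-0.07,-0.89,0,0.45],
  [0,0,0,-0.07,-0.89,0,0.45],
  [0,0,0,-0.07,-0.89,0,0.45],
  [0,0,0,-0.07,-0.89,0,0.45],
  [0,0,0,-0.07,-0.89,0,0.45],
  [0,0,0,0,0,0,0.45],
  [0,0,0,0,0,0,0.45],
])

```text
t: 32.52
eef_pos: [0.5816, -0.1869, 0.1719]
orientation: [0.102, -3.14, -0.001]
wrist_force: [-0.0, -0.4, -0.0]
opening: 0.0384
grip_force: 0.0
```

Run:
```python
from h import *
plan([(.583,-.1848,.056,94,.45,.03)])
```

```text
at [ 0.5816 -0.1869  0.1719] psi 93.73 tilt [-0.0004  0.0004] t 32.5 open 0.0384 gf 0.0
1 x [0,0,-0.3,0,0,0,0.45]
4 x [0,0,0,-0.01,0.01,0.58,0.45]  -> [ 0.5835 -0.1848  0.0559] 94.0
rows 5
```

Emit:
apply_moves([
  [0,0,0,-0.01,0.01,0.57,0.45],
  [0,0,0,-0.01,0.01,0.57,0.45],
  [0,0,0,-0.01,0.01,0.57,0.45],
  [0,0,0,0,0.01,0.57,0.45],
  [0,0,0,0,0,0,0.45],
  [0,0,0,0,0,0,0],
  [0,0,0,0,0,0,0],
  [0,0,0,0,0,0,0],
  [0,0,0,0,0,0,0],
])

```text
t: 33.65
eef_pos: [0.5848, -0.1849, 0.0599]
orientation: [-0.104, 3.137, -0.002]
wrist_force: [-1.3, 1.1, 7.8]
opening: 0.0087
grip_force: 61.5
```

Emit:
apply_moves([
  [0,0,0,0,0,-0.3,0],
  [0,0,0,0,0,-0.5,0],
  [0,0,0,0,0,-0.7,0],
  [0,0,0,0,0,-0.7,0],
  [0,0,0,0,0,-0.7,0],
  [0,0,0,0,0,-0.6,0],
  [0,0,0,0,0,0,0],
  [0,0,0,0,0,0,0],
])

```text
t: 34.65
eef_pos: [0.5828, -0.1841, 0.2312]
orientation: [0.104, -3.138, -0.002]
wrist_force: [0.1, 0.5, -3.8]
opening: 0.0085
grip_force: 60.1
```

Run:
```python
from h import *
s=robot.state(); print(s['q'].round(3),s['wrist_force'].round(1))
plan([(.566,.1466,.24,-86.2,0,.035)])
```

```text
[-0.491  0.157  1.659 -0.     1.327 -2.128] [ 0.1  0.5 -3.8]
at [ 0.5828 -0.1841  0.2312] psi 93.79 tilt [-0.0022  0.001 ] t 34.6 open 0.0085 gf 60.1
18 x [0,0,10.0,0,0,0,0]
10 x [0,0,0,0.01,-0.66,-0.02,0]  -> [0.5659 0.1455 0.2412] -86.2
rows 28
```

Emit:
apply_moves([
  [0,0,0,0.1,0.4,-0.1,0],
  [0,0,0,0.2,0.65,-0.1,0],
  [0,0,0,0.2,0.65,-0.1,0],
  [0,0,0,0.2,0.65,0,0],
  [0,0,0,0.2,0.65,0,0],
  [0,0,0,0.2,0.65,0,0],
  [0,0,0,0.2,0.65,0,0],
  [0,0,0,0.2,0.65,0,0],
  [0,0,0,0.15,0.5,0,0],
  [0,0,0,0.05,0.2,0,0],
  [0,0,0,0,0,0,0],
])

```text
t: 36.02
eef_pos: [0.4795, 0.0922, 0.2472]
orientation: [0.106, -3.139, 0.0]
wrist_force: [-0.0, 0.5, -2.3]
opening: 0.0089
grip_force: 60.2
```

Emit:
apply_moves([
  [0,0,4,0,0,0,0],
  [0,0,8,0,0,0,0],
  [0,0,9,0,0,0,0],
  [0,0,9,0,0,0,0],
  [0,0,9,0,0,0,0],
  [0,0,9,0,0,0,0],
  [0,0,9,0,0,0,0],
  [0,0,9,0,0,0,0],
  [0,0,9,0,0,0,0],
  [0,0,8,0,0,0,0],
  [0,0,5,0,0,0,0],
  [0,0,2,0,0,0,0],
])

```text
t: 37.52
eef_pos: [0.4801, 0.091, 0.2475]
orientation: [-2.149, -2.291, 0.001]
wrist_force: [1.1, -0.1, -2.7]
opening: 0.0087
grip_force: 60.2
```

Emit:
apply_moves([
  [0,0,4,0,0,0,0],
  [0,0,8,0,0,0,0],
  [0,0,9,0,0,0,0],
  [0,0,9,0,0,0,0],
  [0,0,9,0,0,0,0],
  [0,0,9,0,0,0,0],
  [0,0,9,0,0,0,0],
  [0,0,9,0,0,0,0],
  [0,0,9,0,0,0,0],
  [0,0,8,0,0,0,0],
  [0,0,5,0,0,0,0],
  [0,0,2,0,0,0,0],
])

```text
t: 39.02
eef_pos: [0.4802, 0.0915, 0.2477]
orientation: [-3.14, -0.102, 0.0]
wrist_force: [0.5, -0.6, -1.9]
opening: 0.0089
grip_force: 60.2
```

Run:
```python
from h import *
s=robot.state(); print(s['q'].round(3),s['wrist_force'].round(1))
plan([(.5608,.1464,.24,-86.2,0,.035)])
```

```text
[-0.044 -0.157  1.944  0.     1.355  1.461] [ 0.5 -0.6 -1.9]
at [0.4802 0.0915 0.2477] psi -86.27 tilt [-0.0001  0.0004] t 39.0 open 0.0089 gf 60.2
3 x [0,0,0,0.56,-0.33,0.05,0]  -> [0.5608 0.1463 0.2402] -86.3
rows 3
```

Emit:
apply_moves([
  [0,0,0,0.35,-0.2,0,0],
  [0,0,0,0.55,-0.33,0.1,0],
  [0,0,0,0.5,-0.3,0.2,0],
  [0,0,0,0.28,-0.16,0.2,0],
  [0,0,0,0,0,0.4,0],
  [0,0,0,0,0,0.4,0],
  [0,0,0,0,0,0,0],
  [0,0,0,0,0,0,0],
])

```text
t: 40.02
eef_pos: [0.5606, 0.1465, 0.1831]
orientation: [-3.14, -0.104, -0.001]
wrist_force: [-0.9, -0.5, -2.6]
opening: 0.0085
grip_force: 60.2
```

Run:
```python
from h import *
plan([(.5608,.1464,.14,-86.2,0,.03)])
f=grab('top','t4'); g=grab('side','s4')
o=np.zeros((600,800,3),np.uint8); o[:300,:480]=cv2.resize(f['pixels'][165:265,130:290],None,fx=3,fy=3,interpolation=cv2.INTER_CUBIC); o[300:,:480]=cv2.resize(g['pixels'][135:235,240:400],None,fx=3,fy=3,interpolation=cv2.INTER_CUBIC)
cv2.imwrite('pics/m4.png',o)
```

```text
at [0.5606 0.1465 0.1831] psi -86.22 tilt [0.0006 0.    ] t 40.0 open 0.0085 gf 60.2
2 x [0,0,0,0.0,0.0,0.43,0]  -> [0.5606 0.1465 0.1401] -86.2
rows 2
```

View pics/m4.png

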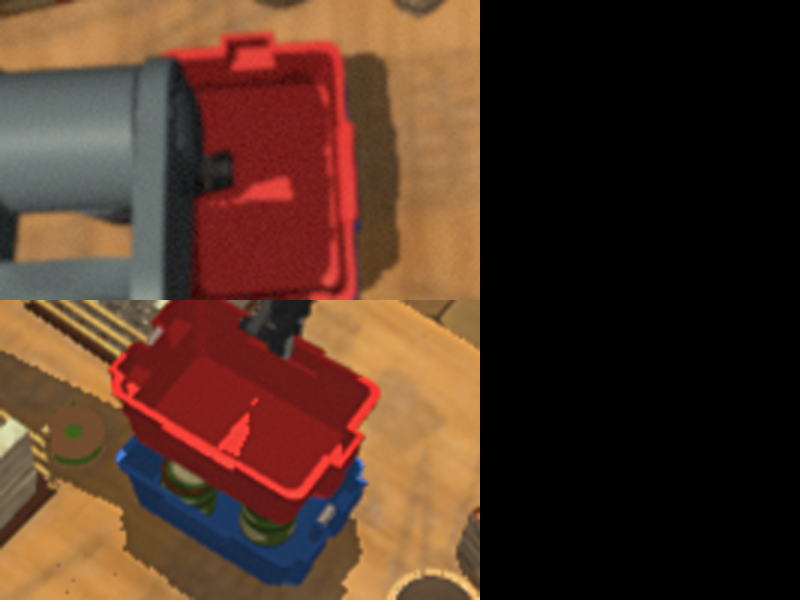

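The crops show the red tote turned and level over the blue one, stripe ends opposite and both tins standing. I check the alignment from the pad edge (354,170) and the rib edge (248,36).

Run:
```python
from h import *
T=load('t4'); c=lambda u,v,z:at(T,130+(u+.5)/3-.5,165+(v+.5)/3-.5,z)[:2]
print(c(355,170,.2032),'exp .5739 .004;', c(248,36,.2032),'exp .6768 .085', c(345,45,.2032),c(355,295,.2032))
```

```text
[0.5728 0.0032] exp .5739 .004; [0.6742 0.0839] exp .6768 .085 [0.6676 0.0111] [0.4807 0.0027]
```

Emit:
apply_moves([
  [0,0,0,0,0,0.3,0],
  [0,0,0,0,0,0.3,0],
  [0,0,0,0,0,0.1,0],
  [0,0,0,0,0,0,0],
])

```text
t: 40.62
eef_pos: [0.5601, 0.1467, 0.1468]
orientation: [3.14, 0.104, -0.003]
wrist_force: [0.4, 0.6, -2.6]
opening: 0.0088
grip_force: 60.2
```

Emit:
apply_moves([
  [0,0,0,0.03,0,0.1,0],
  [0,0,0,0,0,0.08,0],
  [0,0,0,0,0,0.06,0],
  [0,0,0,0,0,0.04,0],
  [0,0,0,0,0,0,0],
  [0,0,0,0,0,0,0],
])

```text
t: 41.38
eef_pos: [0.5622, 0.1468, 0.134]
orientation: [3.14, 0.104, 0.001]
wrist_force: [0.1, 0.0, -2.7]
opening: 0.0087
grip_force: 60.1
```

Emit:
apply_moves([
  [0,0,0,0,0,0.04,0],
  [0,0,0,0,0,0,0],
  [0,0,0,0,0,0.03,0],
  [0,0,0,0,0,0,0],
])

```text
t: 41.88
eef_pos: [0.5624, 0.1471, 0.1316]
orientation: [-3.14, -0.105, -0.001]
wrist_force: [-3.8, 1.3, 6.0]
opening: 0.0088
grip_force: 61.3
```

Emit:
apply_moves([
  [0,0,0,0,0,0,0.4],
  [0,0,0,0,0,0,0.4],
  [0,0,0,0,0,0,0.4],
  [0,0,0,0,0,-0.3,0.4],
  [0,0,0,0,0,-0.8,0.4],
  [0,0,0,0,0,-0.9,0.4],
  [0,0,0,0,0,-0.3,0.4],
  [0,0,0,0,0,0,0.4],
])

```text
t: 42.88
eef_pos: [0.5627, 0.1469, 0.2467]
orientation: [-3.14, -0.104, -0.004]
wrist_force: [0.9, 0.4, -0.4]
opening: 0.034
grip_force: 0.0
```

Run:
```python
from h import *
plan([(.557,-.2665,.22,1.6,.6)])
```

```text
at [0.5627 0.1469 0.2467] psi -86.2 tilt [0.0027 0.0002] t 42.9 open 0.034 gf 0.0
9 x [0,0,-9.8,0,0,0,0.6]
10 x [0,0,0,-0.83,-0.04,0.05,0.6]  -> [ 0.5572 -0.2686  0.2217] 2.0
rows 19
```

Emit:
apply_moves([
  [0,0,-9.8,0,0,0,0.6],
  [0,0,-9.8,0,0,0,0.6],
  [0,0,-9.8,0,0,0,0.6],
  [0,0,-9.8,0,0,0,0.6],
  [0,0,-9.8,0,0,0,0.6],
  [0,0,-9.8,0,0,0,0.6],
  [0,0,-9.8,0,0,0,0.6],
  [0,0,-9.8,0,0,0,0.6],
  [0,0,-9.4,0,0,0,0.6],
])

```text
t: 44.0
eef_pos: [0.5609, 0.1467, 0.2426]
orientation: [-2.182, -2.256, 0.005]
wrist_force: [0.5, 0.5, 0.2]
opening: 0.0513
grip_force: 0.0
```

Emit:
apply_moves([
  [0,0,0,-0.83,-0.04,0.05,0.6],
  [0,0,0,-0.83,-0.04,0.05,0.6],
  [0,0,0,-0.83,-0.04,0.05,0.6],
  [0,0,0,-0.83,-0.04,0.05,0.6],
  [0,0,0,-0.83,-0.04,0.05,0.6],
  [0,0,0,-0.83,-0.04,0.05,0.6],
  [0,0,0,-0.83,-0.04,0.05,0.6],
  [0,0,0,-0.83,-0.04,0.05,0.6],
  [0,0,0,-0.83,-0.04,0.05,0.6],
  [0,0,0,-0.83,-0.04,0.05,0.6],
  [0,0,0,0,0,0,0.6],
  [0,0,0,0,0,0,0.6],
])

```text
t: 45.5
eef_pos: [0.5529, -0.2677, 0.2184]
orientation: [-2.188, -2.25, 0.0]
wrist_force: [-0.2, -0.1, 0.7]
opening: 0.0512
grip_force: 0.0
```

```bash
cat >> h.py <<'E'
def bars(f,z=.017,zone=lambda p:True,wrist=True):
    im=f['pixels'].astype(int); b,g,r=im[...,0],im[...,1],im[...,2]
    m=((b>.58*r)&(r>120)&(abs(r-g)<60)).astype(np.uint8)
    m=cv2.morphologyEx(cv2.morphologyEx(m,cv2.MORPH_OPEN,np.ones((3,3))),cv2.MORPH_CLOSE,np.ones((7,7)))
    for c in cv2.findContours(m,cv2.RETR_EXTERNAL,cv2.CHAIN_APPROX_NONE)[0]:
        if cv2.contourArea(c)<400: continue
        P=np.array([at(f,*p[0],z,wrist)[:2] for p in c],np.float32)
        (x,y),(w,h),a=cv2.minAreaRect(P*1000)
        if w>h: w,h,a=h,w,a+90
        if h<75 or h>125 or w>45: continue
        print('bar ctr',round(x/1000,4),round(y/1000,4),'w,h',round(w,1),round(h,1),'psi',round((a+90)%180-90,1),'px',cv2.boundingRect(c))
E
python3 - <<'E'
from h import *
f=grab('wrist','w7'); print(px(f,(.557,-.2665,.017),True)); bars(f)
t=grab('top','t5'); print('top');bars(t,wrist=False)
plan([])
for n,b in dict(barA=(330,230,370,244),barB=(373,222,414,242),barC=(371,268,412,286)).items(): print(n,shift('top0','t5',b))
E
```

```text
(np.float64(274.54928512186524), np.float64(179.73381825073653))
bar ctr 0.5668 -0.3779 w,h 27.0 99.6 psi 12.7 px (261, 233, 36, 75)
bar ctr 0.4469 -0.3607 w,h 27.6 86.5 psi -10.0 px (169, 223, 27, 62)
bar ctr 0.5551 -0.2632 w,h 26.8 98.5 psi 1.8 px (260, 131, 26, 90)
top
at [ 0.5535 -0.2673  0.2194] psi 1.66 tilt [-0.0012  0.0011] t 45.6 open 0.0513 gf 0.0
rows 0
barA (-14, 0, 0.374)
barB (7, 13, 0.324)
barC (14, -14, 0.32)
```

View pics/w7.png

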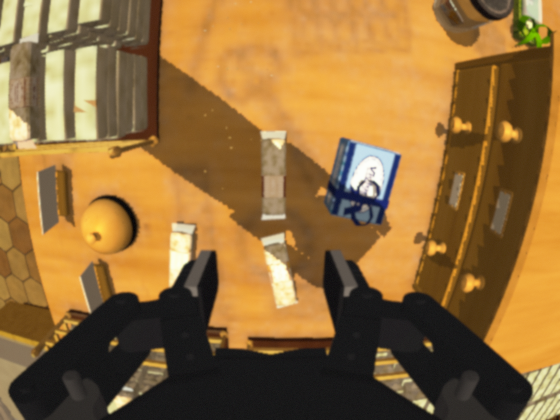

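Run:
```python
from h import *
plan([(.5555,-.265,.05,1.6,.6),(.5555,-.265,.003,1.6,.6,.025)])
```

```text
at [ 0.5535 -0.2673  0.2194] psi 1.66 tilt [-0.0012  0.0011] t 45.6 open 0.0513 gf 0.0
4 x [0,0,0,0.01,0.01,0.85,0.6]  -> [ 0.5554 -0.2653  0.0494] 1.7
2 x [0,0,0,0.0,0.0,0.46,0.6]  -> [ 0.5554 -0.2653  0.0034] 1.7
rows 6
```

Emit:
apply_moves([
  [0,0,0,0.01,0.01,0.85,0.6],
  [0,0,0,0.01,0.01,0.85,0.6],
  [0,0,0,0.01,0.01,0.85,0.6],
  [0,0,0,0.01,0.01,0.8,0.6],
  [0,0,0,0,0,0.4,0.6],
  [0,0,0,0,0,0.3,0.6],
  [0,0,0,0,0,0.15,0.6],
  [0,0,0,0,0,0,0.6],
])

```text
t: 46.6
eef_pos: [0.556, -0.2667, 0.0108]
orientation: [2.19, 2.252, 0.0]
wrist_force: [-0.4, -1.1, -0.6]
opening: 0.0511
grip_force: 0.0
```

Emit:
apply_moves([
  [0,0,0,0,0,0.14,0.6],
  [0,0,0,0,0,0,0.4],
  [0,0,0,0,0,0,0.1],
  [0,0,0,0,0,0,0.1],
  [0,0,0,0,0,0,0.1],
  [0,0,0,0,0,0,0.1],
])

```text
t: 47.35
eef_pos: [0.556, -0.2668, 0.0037]
orientation: [2.19, 2.252, 0.0]
wrist_force: [-0.9, 0.3, 3.1]
opening: 0.0242
grip_force: 61.8
```

Run:
```python
from h import *
plan([(.5555,-.265,.22,1.6,.1,.035),(.525,.075,.22,4.,.1,.04)])
```

```text
at [ 0.556  -0.2668  0.0037] psi 1.6 tilt [ 0.0007 -0.0005] t 47.4 open 0.0242 gf 61.8
7 x [0,0,0,0.01,0.0,-0.62,0.1]  -> [ 0.5559 -0.2633  0.2207] 1.6
1 x [0,0,-2.4,0,0,0,0.1]
9 x [0,0,0,0.75,-0.02,0.0,0.1]  -> [0.5234 0.0728 0.2207] 4.0
rows 17
```

Emit:
apply_moves([
  [0,0,0,0,0,-0.4,0.1],
  [0,0,0,0,0,-0.7,0.1],
  [0,0,0,0,0,-0.8,0.1],
  [0,0,0,0,0,-0.8,0.1],
  [0,0,0,0,0,-0.8,0.1],
  [0,0,0,0,0,-0.7,0.1],
  [0,0,-2.3,0,0,-0.2,0.1],
  [0,0,0,0,0,0,0.1],
])

```text
t: 48.35
eef_pos: [0.556, -0.2667, 0.2254]
orientation: [2.143, 2.293, 0.001]
wrist_force: [-0.4, -0.1, -0.5]
opening: 0.0242
grip_force: 61.5
```

Emit:
apply_moves([
  [0,0,0,0.5,-0.02,0,0.1],
  [0,0,0,0.75,-0.02,0,0.1],
  [0,0,0,0.75,-0.02,0,0.1],
  [0,0,0,0.75,-0.02,0,0.1],
  [0,0,0,0.75,-0.02,0,0.1],
  [0,0,0,0.75,-0.02,0,0.1],
  [0,0,0,0.75,-0.02,0,0.1],
  [0,0,0,0.75,-0.02,0,0.1],
  [0,0,0,0.65,-0.02,0,0.1],
  [0,0,0,0.35,0,0,0.1],
  [0,0,0,0,0,0,0.1],
  [0,0,0,0,0,0,0.1],
])

```text
t: 49.85
eef_pos: [0.5237, 0.069, 0.2231]
orientation: [-2.145, -2.295, 0.001]
wrist_force: [0.1, -0.6, -0.0]
opening: 0.0247
grip_force: 61.5
```

Run:
```python
from h import *
plan([(.523,.073,.1,3.8,.1,.03),(.523,.073,.082,3.8,.1,.02)])
f=grab('wrist','w8')
```

```text
at [0.5237 0.069  0.2231] psi 3.86 tilt [-0.0003 -0.0003] t 49.9 open 0.0247 gf 61.5
5 x [0,0,0,0.02,0.0,0.49,0.1]  -> [0.5233 0.074  0.1006] 3.9
1 x [0,0,0,-0.02,-0.01,0.37,0.1]  -> [0.5229 0.073  0.0821] 3.9
rows 6
```

View pics/w8.png

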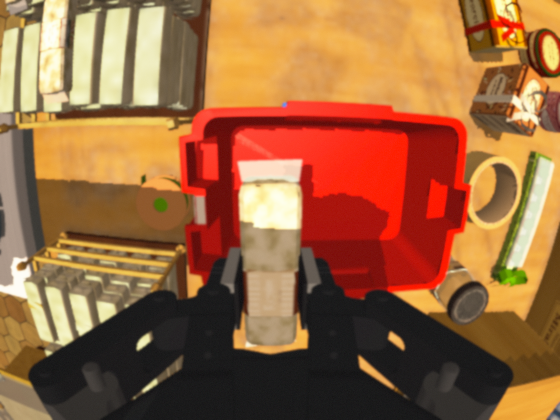

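Run:
```python
from h import *
f=load('w8'); w=lambda u,v,z:at(f,u,v,z,True)[:2]
print('bar ends',w(270,160,.229),w(271,347,.229))
st,rb=w(200,208,.152),w(467,201,.152); print('stripe',st,'rib',rb,'ctr',(st*108+rb*96)/204)
print('pad+y outer',w(338,103,.152),'exp y',.078+.074)
fl=[w(u,v,.075) for u,v in((235,127),(405,130),(402,242))];print('floor corners',fl)
```

```text
bar ends [0.5198 0.1217] [0.5269 0.022 ]
stripe [0.4741 0.074 ] rib [0.6755 0.0928] ctr [0.56887647 0.08284706]
pad+y outer [0.5624 0.1518] exp y 0.152
floor corners [array([0.4883, 0.1269]), array([0.6457, 0.1385]), array([0.6619, 0.0263])]
```

Emit:
apply_moves([
  [0,0,0,0.04,-0.02,0.4,0.1],
  [0,0,0,0.03,-0.01,0.6,0.1],
  [0,0,0,0,0,0.6,0.1],
  [0,0,0,0,0,0.5,0.1],
  [0,0,0,0,0,0.35,0.1],
  [0,0,0,0,0,0.2,0.1],
  [0,0,0,0,0,0.06,0.1],
  [0,0,0,0,0,0,0.1],
  [0,0,0,0,0,0,0.1],
])

```text
t: 51.02
eef_pos: [0.5224, 0.0728, 0.0883]
orientation: [2.144, 2.295, 0.001]
wrist_force: [3.5, -0.9, 0.2]
opening: 0.0244
grip_force: 62.0
```

Emit:
apply_moves([
  [0,0,0,0,0.02,0.08,0.1],
  [0,0,0,0,0,0.06,0.1],
  [0,0,0,0,0,0,0.1],
  [0,0,0,0,0,0,0.1],
])

```text
t: 51.52
eef_pos: [0.5227, 0.0731, 0.0804]
orientation: [-2.144, -2.295, 0.0]
wrist_force: [3.9, 0.5, 0.3]
opening: 0.0241
grip_force: 62.1
```

Emit:
apply_moves([
  [0,0,0,0,0.03,0,0.1],
  [0,0,0,0,0,0.04,0.1],
  [0,0,0,0,0,0,0.1],
])

```text
t: 51.9
eef_pos: [0.5251, 0.0731, 0.0793]
orientation: [2.144, 2.295, 0.001]
wrist_force: [3.9, 0.3, 3.9]
opening: 0.0244
grip_force: 62.4
```

Emit:
apply_moves([
  [0,0,0,0,0,0,0.4],
  [0,0,0,0,0,0,0.4],
  [0,0,0,0,0,0,0.4],
])

```text
t: 52.28
eef_pos: [0.5245, 0.0731, 0.0788]
orientation: [-2.145, -2.296, 0.0]
wrist_force: [3.5, -0.2, 3.2]
opening: 0.034
grip_force: 0.0
```

Emit:
apply_moves([
  [0,0,0,0,0,-0.3,0.4],
  [0,0,0,0,0,-0.7,0.4],
  [0,0,0,0,0,-0.9,0.4],
  [0,0,0,0,0,-0.9,0.4],
  [0,0,0,-0.6,0.3,0,0.6],
  [0,0,0,-0.9,0.3,0,0.6],
  [0,0,0,-0.9,0.3,0,0.6],
  [0,0,0,0,0,0,0.6],
  [0,0,0,0,0,0,0.6],
])

```text
t: 53.4
eef_pos: [0.5766, -0.043, 0.2184]
orientation: [-2.143, -2.294, 0.001]
wrist_force: [0.4, 1.0, 0.1]
opening: 0.051
grip_force: 0.0
```

Run:
```python
from h import *
f=grab('wrist','w9'); print('wrist .09:');bars(f,.092)
t=grab('top','t6'); print('top');bars(t,.09,wrist=False)
print('counter'); bars(f,.017)
plan([(.568,-.383,.2,12.7,.6),(.568,-.383,.004,12.7,.6,.025)])
```

```text
wrist .09:
bar ctr 0.5269 0.0742 w,h 25.9 95.8 psi 4.4 px (204, 4, 33, 111)
top
counter
bar ctr 0.6542 -0.2447 w,h 40.0 76.7 psi 8.1 px (303, 312, 31, 42)
bar ctr 0.5144 0.0867 w,h 33.2 122.5 psi 4.4 px (204, 4, 33, 111)
at [ 0.5768 -0.0424  0.2186] psi 3.97 tilt [-0.0012  0.0004] t 53.5 open 0.0512 gf 0.0
1 x [0,0,-8.7,0,0,0,0.6]
8 x [0,0,0,-0.83,-0.21,0.05,0.6]  -> [ 0.5676 -0.3847  0.1986] 12.7
8 x [0,0,0,0.0,0.0,0.49,0.6]  -> [ 0.5676 -0.3847  0.0026] 12.7
rows 17
```

Emit:
apply_moves([
  [0,0,-8.7,0,0,0,0.6],
  [0,0,0,-0.83,-0.2,0,0.6],
  [0,0,0,-0.83,-0.2,0,0.6],
  [0,0,0,-0.83,-0.2,0,0.6],
  [0,0,0,-0.83,-0.2,0,0.6],
  [0,0,0,-0.83,-0.2,0,0.6],
  [0,0,0,-0.83,-0.2,0,0.6],
  [0,0,0,-0.83,-0.2,0,0.6],
  [0,0,0,-0.8,-0.2,0,0.6],
  [0,0,0,0,0,0,0.6],
  [0,0,0,0,0,0,0.6],
])

```text
t: 54.88
eef_pos: [0.5717, -0.3821, 0.2186]
orientation: [-1.962, -2.452, -0.001]
wrist_force: [-0.3, -0.0, 0.1]
opening: 0.0514
grip_force: 0.0
```

Run:
```python
from h import *
f=grab('wrist','w10'); bars(f)
plan([(.568,-.383,.012,12.7,.6,.04)])
```

```text
bar ctr 0.5675 -0.3822 w,h 28.1 99.0 psi 12.6 px (253, 134, 27, 90)
bar ctr 0.4471 -0.3714 w,h 29.7 99.2 psi -7.3 px (142, 104, 45, 88)
at [ 0.5718 -0.3818  0.2187] psi 12.69 tilt [-0.0004  0.0007] t 54.9 open 0.0515 gf 0.0
6 x [0,0,0,0.0,-0.01,0.69,0.6]  -> [ 0.5689 -0.3825  0.0117] 12.7
rows 6
```

Emit:
apply_moves([
  [0,0,0,0,-0.01,0.69,0.6],
  [0,0,0,0,-0.01,0.69,0.6],
  [0,0,0,0,-0.01,0.69,0.6],
  [0,0,0,0,-0.01,0.69,0.6],
  [0,0,0,0,-0.01,0.69,0.6],
  [0,0,0,0,-0.01,0.6,0.6],
  [0,0,0,0,0,0.2,0.6],
  [0,0,0,0,0,0,0.6],
])

```text
t: 55.92
eef_pos: [0.5688, -0.3832, 0.0063]
orientation: [-1.963, -2.452, -0.0]
wrist_force: [1.1, -0.2, 0.3]
opening: 0.0513
grip_force: 0.0
```

Emit:
apply_moves([
  [0,0,0,0,0,0.05,0.4],
  [0,0,0,0,0,0,0.1],
  [0,0,0,0,0,0,0.1],
  [0,0,0,0,0,0,0.1],
  [0,0,0,0,0,0,0.1],
])

```text
t: 56.55
eef_pos: [0.5696, -0.385, 0.0056]
orientation: [1.963, 2.45, -0.0]
wrist_force: [-0.3, 1.3, 6.3]
opening: 0.0244
grip_force: 62.7
```

Emit:
apply_moves([
  [0,0,0,0,0,-0.4,0.1],
  [0,0,0,0,0,-0.7,0.1],
  [0,0,0,0,0,-0.8,0.1],
  [0,0,0,0,0,-0.8,0.1],
  [0,0,0,0,0,-0.8,0.1],
  [0,0,0,0,0,-0.8,0.1],
  [0,0,8.9,0,0,-0.1,0.1],
  [0,0,0,0,0,0,0.1],
])

```text
t: 57.55
eef_pos: [0.5687, -0.3843, 0.2255]
orientation: [2.145, 2.292, -0.0]
wrist_force: [-0.2, -0.1, -0.2]
opening: 0.0244
grip_force: 61.9
```

Run:
```python
from h import *
plan([(.612,.080,.22,3.8,.1,.04)])
```

```text
at [ 0.5687 -0.3843  0.2255] psi 3.8 tilt [ 0.0015 -0.0015] t 57.5 open 0.0244 gf 61.9
12 x [0,0,0,0.77,0.12,0.01,0.1]  -> [0.61   0.0814 0.2195] 3.8
rows 12
```

Emit:
apply_moves([
  [0,0,0,0.5,0.1,0,0.1],
  [0,0,0,0.77,0.12,0,0.1],
  [0,0,0,0.8,0.13,0,0.1],
  [0,0,0,0.85,0.13,0,0.1],
  [0,0,0,0.85,0.13,0,0.1],
  [0,0,0,0.85,0.13,0,0.1],
  [0,0,0,0.85,0.13,0,0.1],
  [0,0,0,0.85,0.13,0,0.1],
  [0,0,0,0.85,0.13,0,0.1],
  [0,0,0,0.8,0.13,0,0.1],
  [0,0,0,0.75,0.12,0,0.1],
  [0,0,0,0.4,0.06,0,0.1],
])

```text
t: 59.05
eef_pos: [0.6099, 0.0781, 0.2229]
orientation: [-2.143, -2.295, 0.002]
wrist_force: [-0.0, -0.5, -0.8]
opening: 0.0245
grip_force: 61.9
```

Emit:
apply_moves([
  [0,0,0,0,0,0,0.1],
  [0,0,0,0,0,0,0.1],
])

```text
t: 59.3
eef_pos: [0.6109, 0.0747, 0.2235]
orientation: [-2.149, -2.292, 0.001]
wrist_force: [-0.3, 0.0, -1.3]
opening: 0.0245
grip_force: 61.9
```

Run:
```python
from h import *
f=grab('wrist','w11'); z=robot.state()['eef_pos'][2]; bars(f,z+.005)
im=f['pixels'].astype(int); col=im[:,262:278].mean(1)
r=col[:,2]; bl=col[:,0]
print('whiteness rows',[int(v) for v in range(100,370) if (bl[v]>.5*r[v]and r[v]>90)!=(bl[v-1]>.5*r[v-1]and r[v-1]>90)])
plan([(.612,.079,.09,3.8,.1,.03)])
print(at(f,270,160,z+.005,True))
```

```text
bar ctr 0.6104 0.0774 w,h 26.6 98.5 psi 3.7 px (240, 162, 61, 184)
whiteness rows [104, 105, 161, 344]
at [0.611  0.0744 0.2236] psi 3.64 tilt [-0.0004 -0.0003] t 59.4 open 0.0247 gf 61.9
1 x [0,0,-0.2,0,0,0,0.1]
5 x [0,0,0,0.02,0.01,0.53,0.1]  -> [0.6131 0.0796 0.0911] 3.8
rows 6
[0.6072 0.1273 0.2286]
```

Emit:
apply_moves([
  [0,0,0,0.04,0.01,0.4,0.1],
  [0,0,0,0.03,0.01,0.6,0.1],
  [0,0,0,0,0,0.6,0.1],
  [0,0,0,0,0,0.5,0.1],
  [0,0,0,0,0,0.35,0.1],
  [0,0,0,0,0,0.2,0.1],
  [0,0,0,0,0,0.06,0.1],
  [0,0,0,0,0,0,0.1],
  [0,0,0,0,0,0,0.1],
])

```text
t: 60.48
eef_pos: [0.6125, 0.0791, 0.0893]
orientation: [2.148, 2.291, 0.002]
wrist_force: [-0.9, 0.2, -1.1]
opening: 0.0247
grip_force: 61.9
```

Emit:
apply_moves([
  [0,0,0,0,0,0.1,0.1],
  [0,0,0,0,0,0.05,0.1],
  [0,0,0,0,0,0.02,0.1],
  [0,0,0,0,0,0,0.1],
])

```text
t: 60.98
eef_pos: [0.6119, 0.0791, 0.0805]
orientation: [-2.148, -2.292, 0.0]
wrist_force: [-3.1, 0.2, 5.4]
opening: 0.0246
grip_force: 62.6
```

Bar B is down on the red floor. I release it and go to bar C.

Emit:
apply_moves([
  [0,0,0,0,0,0,0.4],
  [0,0,0,0,0,0,0.4],
  [0,0,0,0,0,0,0.4],
  [0,0,0,0,0,-0.3,0.4],
  [0,0,0,0,0,-0.7,0.4],
  [0,0,0,0,0,-0.9,0.4],
  [0,0,0,0,0,-0.9,0.4],
  [0,0,0,0,0,0,0.6],
])

```text
t: 61.98
eef_pos: [0.6149, 0.079, 0.2261]
orientation: [2.143, 2.286, 0.011]
wrist_force: [0.0, -0.3, -0.9]
opening: 0.0502
grip_force: 0.0
```

Run:
```python
from h import *
plan([(.446,-.374,.21,-7,.6)])
```

```text
at [0.6149 0.079  0.2261] psi 3.71 tilt [ 0.0112 -0.0006] t 62.0 open 0.0502 gf 0.0
2 x [0,0,5.4,0,0,0,0.6]
11 x [0,0,0,-0.86,-0.2,0.03,0.6]  -> [ 0.4473 -0.3768  0.2096] -7.1
rows 13
```

Emit:
apply_moves([
  [0,0,5.4,0,0,0,0.6],
  [0,0,5.3,-0.5,-0.1,0,0.6],
  [0,0,0,-0.86,-0.2,0,0.6],
  [0,0,0,-0.86,-0.2,0,0.6],
  [0,0,0,-0.86,-0.2,0,0.6],
  [0,0,0,-0.86,-0.2,0,0.6],
  [0,0,0,-0.86,-0.2,0,0.6],
  [0,0,0,-0.86,-0.2,0,0.6],
  [0,0,0,-0.86,-0.2,0,0.6],
  [0,0,0,-0.86,-0.2,0,0.6],
  [0,0,0,-0.86,-0.2,0,0.6],
  [0,0,0,-0.86,-0.2,0,0.6],
])

```text
t: 63.48
eef_pos: [0.4536, -0.3614, 0.2191]
orientation: [-2.353, -2.081, -0.0]
wrist_force: [0.7, -0.0, -0.7]
opening: 0.0512
grip_force: 0.0
```

Emit:
apply_moves([
  [0,0,0,0,-0.1,0.2,0.6],
  [0,0,0,0,0,0,0.6],
  [0,0,0,0,0,0,0.6],
])

```text
t: 63.85
eef_pos: [0.4498, -0.3587, 0.2095]
orientation: [-2.351, -2.083, -0.0]
wrist_force: [0.8, 0.3, -0.1]
opening: 0.0513
grip_force: 0.0
```

Run:
```python
from h import *
f=grab('wrist','w12'); bars(f)
plan([(.4465,-.3735,.012,-7,.6,.04)])
```

```text
bar ctr 0.4456 -0.371 w,h 27.9 98.3 psi -6.4 px (254, 148, 28, 90)
at [ 0.45   -0.3588  0.2099] psi -6.92 tilt [0.0002 0.    ] t 63.9 open 0.0515 gf 0.0
5 x [0,0,0,-0.06,-0.01,0.79,0.6]  -> [ 0.4457 -0.3734  0.0124] -6.9
rows 5
```

Emit:
apply_moves([
  [0,0,-0.4,-0.06,-0.01,0.79,0.6],
  [0,0,0,-0.06,-0.01,0.79,0.6],
  [0,0,0,-0.06,-0.01,0.79,0.6],
  [0,0,0,-0.05,-0.01,0.79,0.6],
  [0,0,0,-0.04,-0.01,0.7,0.6],
  [0,0,0,0,0,0.2,0.6],
  [0,0,0,0,0,0.05,0.6],
  [0,0,0,0,0,0,0.6],
])

```text
t: 64.9
eef_pos: [0.4464, -0.3736, 0.0059]
orientation: [2.343, 2.089, -0.0]
wrist_force: [-0.4, 0.5, 0.4]
opening: 0.0513
grip_force: 0.0
```

Emit:
apply_moves([
  [0,0,0,0,0,0.04,0.4],
  [0,0,0,0,0,0,0.1],
  [0,0,0,0,0,0,0.1],
  [0,0,0,0,0,0,0.1],
  [0,0,0,0,0,0,0.1],
])

```text
t: 65.53
eef_pos: [0.446, -0.3736, 0.0034]
orientation: [2.344, 2.089, 0.0]
wrist_force: [-0.5, 0.4, 5.7]
opening: 0.0247
grip_force: 61.6
```

Emit:
apply_moves([
  [0,0,0,0,0,-0.4,0.1],
  [0,0,0,0,0,-0.7,0.1],
  [0,0,0,0,0,-0.8,0.1],
  [0,0,0,0,0,-0.8,0.1],
  [0,0,0,0,0,-0.8,0.1],
  [0,0,0,0,0,-0.8,0.1],
  [0,0,-5.2,0,0,-0.1,0.1],
  [0,0,-5.2,0,0,0,0.1],
  [0,0,0,0,0,0,0.1],
])

```text
t: 66.65
eef_pos: [0.4453, -0.3727, 0.2231]
orientation: [2.147, 2.292, -0.0]
wrist_force: [0.5, 0.5, -1.0]
opening: 0.0246
grip_force: 60.8
```

Run:
```python
from h import *
plan([(.569,.075,.22,3.8,.1,.04)])
```

```text
at [ 0.4453 -0.3727  0.2231] psi 3.74 tilt [ 0.0004 -0.0005] t 66.7 open 0.0246 gf 60.8
12 x [0,0,0,0.73,0.25,0.01,0.1]  -> [0.5664 0.0742 0.2171] 3.7
rows 12
```

Emit:
apply_moves([
  [0,0,0,0.5,0.17,0,0.1],
  [0,0,0,0.75,0.25,0,0.1],
  [0,0,0,0.8,0.28,0,0.1],
  [0,0,0,0.8,0.28,0,0.1],
  [0,0,0,0.8,0.28,0,0.1],
  [0,0,0,0.8,0.28,0,0.1],
  [0,0,0,0.8,0.28,0,0.1],
  [0,0,0,0.8,0.28,0,0.1],
  [0,0,0,0.8,0.28,0,0.1],
  [0,0,0,0.8,0.28,0,0.1],
  [0,0,0,0.7,0.24,0,0.1],
  [0,0,0,0.4,0.13,0,0.1],
])

```text
t: 68.15
eef_pos: [0.5675, 0.0752, 0.2224]
orientation: [-2.146, -2.294, 0.0]
wrist_force: [-0.5, -0.9, -0.7]
opening: 0.0247
grip_force: 60.8
```

Emit:
apply_moves([
  [0,0,0,0,0,0,0.1],
  [0,0,0,0,0,0,0.1],
])

```text
t: 68.4
eef_pos: [0.5674, 0.0728, 0.2222]
orientation: [2.148, 2.293, -0.001]
wrist_force: [0.4, -0.7, -0.1]
opening: 0.0243
grip_force: 60.8
```

Run:
```python
from h import *
f=grab('wrist','w13'); z=robot.state()['eef_pos'][2]; bars(f,z+.005); plan([])
# white extents of placed bars at top z=.094 along rows through the tote far half
im=f['pixels'].astype(int)
for v in range(130,250,10):
    m=(im[v,:,0]>.5*im[v,:,2])&(im[v,:,2]>90); e=np.flatnonzero(np.diff(m.astype(int))); e=e[(e>170)&(e<480)]
    print(v,[(int(u),*at(f,u+.5,v,.094,True)[:2]) for u in e])
```

```text
at [0.5674 0.0726 0.2222] psi 3.71 tilt [-0.0003 -0.0003] t 68.5 open 0.0243 gf 60.8
rows 0
130 []
140 [(208, np.float64(0.5123), np.float64(0.1199)), (238, np.float64(0.5377), np.float64(0.121)), (308, np.float64(0.5958), np.float64(0.1248)), (337, np.float64(0.6204), np.float64(0.127))]
150 [(207, np.float64(0.5117), np.float64(0.1114)), (238, np.float64(0.5381), np.float64(0.1126)), (308, np.float64(0.5965), np.float64(0.1164)), (338, np.float64(0.6221), np.float64(0.1185))]
160 [(208, np.float64(0.5128), np.float64(0.1029)), (239, np.float64(0.5393), np.float64(0.1042)), (308, np.float64(0.5973), np.float64(0.1079)), (338, np.float64(0.623), np.float64(0.11)), (467, np.float64(0.7528), np.float64(0.1233)), (470, np.float64(0.7565), np.float64(0.1237)), (475, np.float64(0.7627), np.float64(0.1244)), (476, np.float64(0.764), np.float64(0.1246))]
170 [(208, np.float64(0.513), np.float64(0.0942)), (301, np.float64(0.5921), np.float64(0.099)), (307, np.float64(0.5972), np.float64(0.0993)), (337, np.float64(0.6231), np.float64(0.1013)), (475, np.float64(0.7648), np.float64(0.1147)), (4
[... 2606 characters left out ...]
oat64(0.7532), np.float64(0.0628)), (465, np.float64(0.7646), np.float64(0.0634)), (466, np.float64(0.7659), np.float64(0.0634))]
230 [(212, np.float64(0.5173), np.float64(0.0398)), (290, np.float64(0.5871), np.float64(0.0445)), (291, np.float64(0.588), np.float64(0.0445)), (299, np.float64(0.5951), np.float64(0.045)), (306, np.float64(0.6014), np.float64(0.0453)), (333, np.float64(0.626), np.float64(0.0467))]
240 [(213, np.float64(0.5183), np.float64(0.0301)), (243, np.float64(0.5457), np.float64(0.0321)), (254, np.float64(0.5556), np.float64(0.0328)), (298, np.float64(0.5952), np.float64(0.0353)), (303, np.float64(0.5997), np.float64(0.0355)), (331, np.float64(0.6254), np.float64(0.0369))]
```

View pics/w13.png

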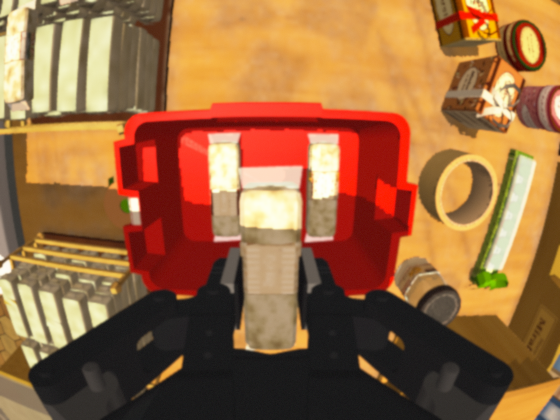

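The wrist view shows the two placed bars at columns 208–240 and 307–338, with a 60 mm gap centred at x = 0.569. The last bar goes there.

Emit:
apply_moves([
  [0,0,0,0.06,0.02,0.4,0.1],
  [0,0,0,0.05,0.02,0.5,0.1],
  [0,0,0,0,0,0.5,0.1],
  [0,0,0,0,0,0.4,0.1],
  [0,0,0,0,0,0.1,0.1],
  [0,0,0,0,0,0,0.1],
  [0,0,0,0,0,0,0.1],
])

```text
t: 69.32
eef_pos: [0.57, 0.0793, 0.1284]
orientation: [2.146, 2.293, 0.002]
wrist_force: [-0.0, -0.1, -0.9]
opening: 0.025
grip_force: 60.8
```

Emit:
apply_moves([
  [0,0,0,-0.02,-0.03,0.3,0.1],
  [0,0,0,0,0,0.3,0.1],
  [0,0,0,0,0,0.2,0.1],
  [0,0,0,0,0,0.1,0.1],
  [0,0,0,0,0,0,0.1],
  [0,0,0,0,0,0,0.1],
])

```text
t: 70.08
eef_pos: [0.5682, 0.0782, 0.0827]
orientation: [2.146, 2.293, 0.001]
wrist_force: [0.6, -0.3, -0.6]
opening: 0.0248
grip_force: 60.8
```

Emit:
apply_moves([
  [0,0,0,0,0.01,0.06,0.1],
  [0,0,0,0,0,0.03,0.1],
  [0,0,0,0,0,0,0.1],
  [0,0,0,0,0,0,0.34],
  [0,0,0,0,0,0,0.35],
  [0,0,0,0,0,0,0.35],
])

```text
t: 70.82
eef_pos: [0.5683, 0.0782, 0.0777]
orientation: [2.147, 2.294, 0.0]
wrist_force: [0.1, 0.8, 0.4]
opening: 0.0298
grip_force: 0.2
```

Emit:
apply_moves([
  [0,0,0,0,0,-0.2,0.35],
  [0,0,0,0,0,-0.4,0.35],
  [0,0,0,0,0,-0.8,0.35],
  [0,0,0,0,0,-0.9,0.35],
  [0,0,0,0,0,-0.9,0.35],
  [0,0,0,0.6,0,0,0.35],
  [0,0,0,0.9,-0.3,0,0.35],
  [0,0,0,0.9,-0.3,0,0.35],
  [0,0,0,0.9,-0.3,0,0.35],
  [0,0,0,0.9,-0.3,0,0.35],
  [0,0,0,0.3,0,0,0.35],
  [0,0,0,0,0,0,0.35],
])

```text
t: 72.32
eef_pos: [0.4938, 0.2992, 0.2388]
orientation: [2.144, 2.294, 0.002]
wrist_force: [0.0, -0.9, -0.5]
opening: 0.0297
grip_force: 0.0
```

Run:
```python
from h import *
plan([])
f=grab('top','t9'); g=grab('side','s9')
o=np.zeros((600,800,3),np.uint8); o[:300]=cv2.resize(f['pixels'][150:300,130:450],(640,300),interpolation=cv2.INTER_CUBIC)[:, :800] if 0 else np.pad(cv2.resize(f['pixels'][150:270,130:400],(675,300),interpolation=cv2.INTER_CUBIC),((0,0),(0,125),(0,0)))
o[300:,:480]=cv2.resize(g['pixels'][135:235,240:400],None,fx=3,fy=3,interpolation=cv2.INTER_CUBIC)
cv2.imwrite('pics/m9.png',o)
```

```text
at [0.4938 0.2992 0.2388] psi 3.87 tilt [0.0015 0.0001] t 72.3 open 0.0297 gf 0.0
rows 0
```

View pics/m9.png

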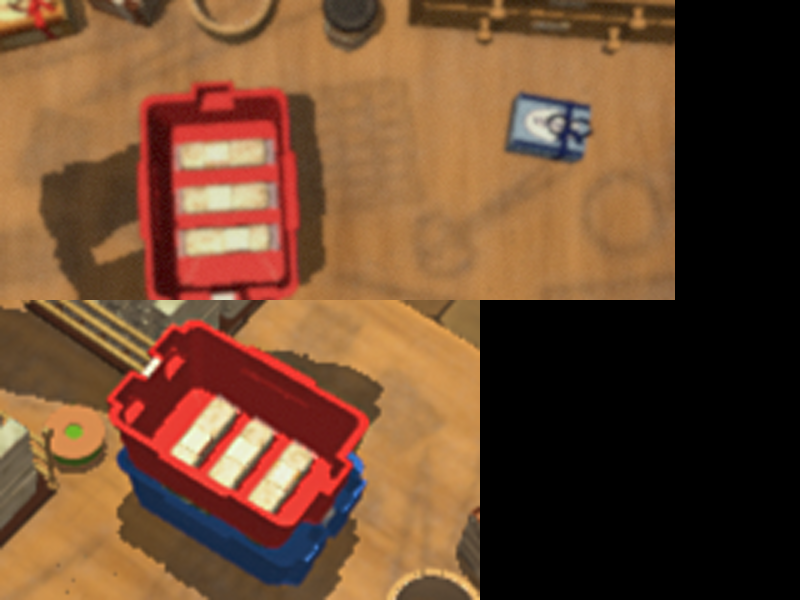

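The final views show all three bars flat in the red tote, which sits level on the blue one, and the box upright and well clear. The bars also landed at the expected height for a stacked floor.

```bash
python3 -c "
from workcell import robot
print(robot.finish_job())"
```

```text
the job is handed in; nothing more can be done
None
```

I handed the job in at about 72 s of the 210 s allowed: the gift box stands upright clear of the totes, both tins are upright in the blue tote, the red tote is stacked on it end for end with all three loose bars flat inside, and I did not touch the honey jar, the tape roll or the ribbon spool (no verdict came back).

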